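# Pack the service case in two layers

### The job

Pack the grey service case for a call-out, bottom layer first: lay the blue box flat on the floor of the case, then seat the plywood divider level on the two ledges above it with its grip bar up, and last set the orange tub upright and flat on the divider beside the grip bar. Set each thing down and let go of it before you take the next, lowering it rather than dropping it, and leave the wrench, screwdriver and green jar where they are.

Things in the scene. Friction and masses are not known exactly. Their poses are not given: they have to be found in the camera images.
- case_floor (a point): Centre of the inner floor of the grey open-topped service case (fixed to the worktop), 5 mm above the worktop. x: across its short inner side (156 mm); y: along its long inner side (224 mm); z up. Walls 5 mm thick; rim 90 mm above this floor.
- case_ledges (a point): Point over the middle of the case floor, level with the tops of its two aluminium ledges, 48 mm above the floor; axes as case_floor. The ledges are at the short ends (+y and -y), 8 mm thick, span the full width and stick out 28 mm inwards, leaving 168 mm of free length between them.
- socket_box_center (a point): Centre of the blue closed hard box (bottom layer): a block 56 mm along its x, 120 mm along its y, 40 mm high; this point is 20 mm above its underside. About 0.3 to 0.6 kg. Starts flat on the worktop.
- divider_grip (a point): Centre of the divider's grip bar. Plywood plate 136 (x) x 204 (y) x 5 mm, about 0.2 kg, with a bar on the middle of its top: 70 mm long along x, 16 mm thick along y, 30 mm high. This point is 20 mm above the plate's underside. Starts flat on the worktop, bar up. In the case its y side runs along the case's y with 10 mm play on every side, plate on the ledges.
- tub_center (a point): Centre of the orange tub packed with steel sockets that stay in it (top layer), to be handled as a solid block: 56 mm along its x, 72 mm along its y, 35 mm high; this point is 17.5 mm above its underside. About 0.2 to 0.4 kg. Starts upright. On the seated divider it has about 94 to 104 mm of length along the case's y between grip bar and end wall; either side of the bar will do.
- wrench: Bystander: steel wrench lying flat to the robot's right of the work, along its x; origin on its underside at mid-length.
- screwdriver: Bystander: screwdriver lying to the robot's left of the work, along its x; origin under its middle.
- jar_mid (a point): Bystander: centre of the green jar, 64 mm in diameter, 75 mm high, standing beyond the case.
Not all that is in view belongs to the job. There is more than one size of the part that bears tub_center; the job needs the smaller. There is more than one size of the part that bears socket_box_center; the job needs the smaller.

How it is judged:
By the outcome, as a careful person would: the job done as asked, in the order asked, and still so for the second after the job is handed in, with the robot touching nothing.
It also fails if it takes over 69 s, if anything falls off the work surface, if the arm or the gripper's body presses on something with over 40 N, if the wrist force passes 120 N, or if a joint passes its speed limit or range.

### The arm

A 7-joint arm with a two-finger parallel gripper is mounted at the origin on the work surface. World frame = base frame: x ahead of the robot, y to its left, z up, the work surface at z = 0. Lengths are in m, angles in degrees, forces in N, time in s.
With the tool pointing down it reaches from about 0.425 to 0.875 m from the base axis. Payload 4.7 kg.
Tool frame: the origin (TCP) lies on the front face of the gripper's body, between the roots of the fingers; the fingertips stand 70 mm ahead of it and the grasp point (between the pads) lies 51 mm ahead of it (tip_extent is the distance from the TCP to the fingertips, in m); z points along the fingers, y is the direction in which the jaws open and shut (so a half turn about z gives the same grasp; the last joint's range is limited). The gripper opens to 87 mm and grips with 3 to 60 N. Pads are 19 mm wide; open, the fingers measure 117 mm over their backs; the gripper's body (75 mm by 190 mm) begins 51 mm behind the grasp point.
Start: joints at [-68.749, 18.392, -4.016, 83.108, 1.295, 78.541, -3.26], TCP at [0.227, 0.609, 0.292] pointing down, gripper open.
Joint ranges: [-163.93, 163.93], [-17.29, 119.83], [-79.2, 71.16], [3.27, 140.29], [-89.18, 269.18], [5.43, 117.66], [-154.24, 154.24]. Speed limits (degrees/s): [147.25, 147.25, 180, 180, 180, 180, 180].

### API

Orientations are given as [roll, pitch, yaw] about the fixed x, y, z axes, in that order (R = Rz(yaw) Ry(pitch) Rx(roll)).
In Python, from cell import * gives the robot as it stands.
- The arm moves only by the tool carry_out, never from a script. Its argument "increments" is text: rows parted by semicolons, each of 7 numbers parted by spaces: the opening, from 0 (shut) to 1 (fully open), then the shift along the tool's x, y, z in m, then the turn, a rotation vector about the tool's x, y, z in degrees. A call has 1 to 20 rows; each row shifts and turns the pose as measured when the row begins, along the tool's axes as they then stand; what a row does not reach is not made up. A row lasts 1/8 s, in which the tool goes at most 62.5 mm and 10.7 degrees, less where a joint would pass 70% of its speed; a pose out of reach is approached as far as the arm can. A call is refused whole if a number of a shift passes 0.0625 or a number of a turn 10.7, either way. A call with a gripper value outside its range is refused whole. The fingers move at their own pace and stop on an object; "force" is the grip in N (left out, the last holds). Time passes only in rows, so rows that do not move let the fingers close. It gives the time, the measured TCP pose, the force and the opening at its end, in the units of the state.
- get_obs(): the state, without advancing time (a new reading comes with each control period).
- read_camera(name): name is "scene" or "top"; returns a dict with "img" (420x560x3 uint8, blue, green, red), "fx", "fy", "cx", "cy" (pixels), "world_from_camera" (4x4, takes a point from camera to world coordinates). Camera axes: x right, y down, z forward; pixel columns grow to the right and rows downward; lengths in m; the calibration is good to about 2 mm. A picture is of the moment at which its call begins. There is no depth.
- sign_off(): hands the job in, once; it reports no verdict.
Trained networks look in a picture, given as the dict that the camera call returned (one of the last four; its "shot" number tells which), for a name from the list of things; names that differ only in an ending like _2 or _b are one class to them, and where a whole thing is asked for, a point or a joint stands for the part that bears it (a point fixed in the world has none). Each returns a list of dicts, best first, with "confidence" (0 to 1); they miss things now and then, are a little off and sometimes report something else, mostly with a low value. They report only what shows in the picture. A call takes as long as a camera call. They do not tell look-alikes from the thing itself.
- masks_of(target, picture): "pixels" (420x560 bool, what is visible of it) and "bbox" ([left, top, right, bottom] in pixels, round what is visible of it).
The state is a dict: "time_s": time; "qpos": joint angles; "joint_velocities": joint speeds; "effort": joint torques, N m; "tool_pos": TCP position; "tool_rot": TCP orientation; "force": force on the tool from outside, world axes, zero at the start; "wrist_torque": the same for the moment, N m; "grip_width": finger opening in m.
Only numpy, scipy, OpenCV 4.12 (cv2) and the standard library are available. Lean on these libraries where they do the work, as an engineer would, in place of code of your own. Each camera call takes 0.05 s, during which the arm holds its last target.

## Working session

There is one attempt and no reset: what is moved stays moved. The work goes in short steps, Python scripts to look and compute and a tool call to move; the robot and the scene stay as the last step left them, time stands still between calls to the robot, and variables do not carry over. Pictures are saved under pics/ and viewed, and the job is handed in when it is done.

Besides the shell and the picture viewer there is one more tool, called after "Request:" in YAML: its name, and indented under it one key for each argument. carry_out: Moves the arm, as the interface text tells. Its arguments: {"type":"object","properties":{"increments":{"type":"string"},"force":{"type":"number"}},"required":["increments"]}

```bash
mkdir -p pics; ls
python3 - <<'E'
from cell import *
import cv2,numpy as np
np.set_printoptions(precision=4,suppress=True)
o=get_obs(); print(o)
for n in ("scene","top"):
    p=read_camera(n); cv2.imwrite(f"pics/{n}0.png",p["img"]); print(n,p["fx"],p["fy"],p["cx"],p["cy"],p["world_from_camera"],p["shot"])
    np.savez(f"{n}0.npz",img=p["img"],K=[p["fx"],p["fy"],p["cx"],p["cy"]],T=p["world_from_camera"])
    for t in ("socket_box_center","divider_grip","tub_center","wrench","screwdriver","jar_mid"):
        for m in masks_of(t,p): print(n,t,round(m["confidence"],2),m["bbox"],m["pixels"].sum())
E
```

```text
pics
{'time_s': 0.0, 'qpos': array([-68.749 ,  18.439 ,  -4.0148,  83.1774,   1.2943,  78.5406,
        -3.2584]), 'joint_velocities': array([ 0.0067, -0.0318,  0.055 , -0.0658, -0.051 ,  0.0801,  0.0483]), 'effort': array([ -0.0012, -49.1283,  -0.4046, -31.2527,  -0.0639,   0.0439,
         0.0002]), 'tool_pos': array([0.2269, 0.6086, 0.2911]), 'tool_rot': array([-179.8883,    0.0054,  159.5596]), 'force': array([-0.0766,  0.2079, -0.0091]), 'wrist_torque': array([-0.005 , -0.024 , -0.0035]), 'grip_width': 0.08688842702260446}
scene 502.20031618799595 502.20031618799595 275.92965538633945 214.35638814915433 [[ 0.7736  0.3693 -0.515   1.4055]
 [ 0.6332 -0.4195  0.6504 -1.0879]
 [ 0.0242 -0.8293 -0.5583  1.0169]
 [ 0.      0.      0.      1.    ]] 1
scene socket_box_center 0.86 [170.0, 241.7, 215.3, 273.2] 815
scene socket_box_center 0.78 [143.9, 213.4, 197.3, 255.3] 1302
scene socket_box_center 0.33 [231.8, 192.3, 313.7, 262.4] 3883
scene divider_grip 0.66 [297.0, 178.4, 344.0, 207.0] 986
scene divider_grip 0.49 [116.2, 287.9, 161.3, 321.9] 278
scene tub_center 0.92 [221.6, 267.4, 25
[... 448 characters left out ...]
9 -0.9777  1.5088]
 [ 0.      0.      0.      1.    ]] 2
top socket_box_center 0.77 [364.8, 215.7, 408.5, 238.1] 669
top socket_box_center 0.72 [347.2, 259.8, 403.0, 287.0] 1352
top divider_grip 0.92 [155.1, 189.8, 225.4, 249.6] 2679
top tub_center 0.79 [365.6, 121.6, 394.4, 153.0] 747
top tub_center 0.67 [361.7, 165.0, 385.3, 182.7] 430
top tub_center 0.23 [261.9, 163.1, 341.8, 224.0] 4391
top wrench 0.77 [448.9, 193.6, 456.3, 243.0] 314
top wrench 0.28 [261.6, 164.8, 340.7, 222.9] 4325
top wrench 0.23 [306.3, 123.0, 328.8, 146.8] 346
top screwdriver 0.76 [117.4, 217.3, 126.6, 252.0] 257
top screwdriver 0.61 [263.3, 161.1, 343.1, 221.5] 4408
top jar_mid 0.92 [304.1, 121.6, 327.1, 149.7] 380
```

View pics/scene0.png

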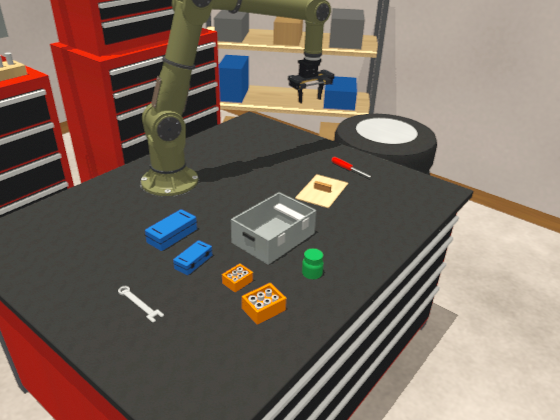

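View pics/top0.png

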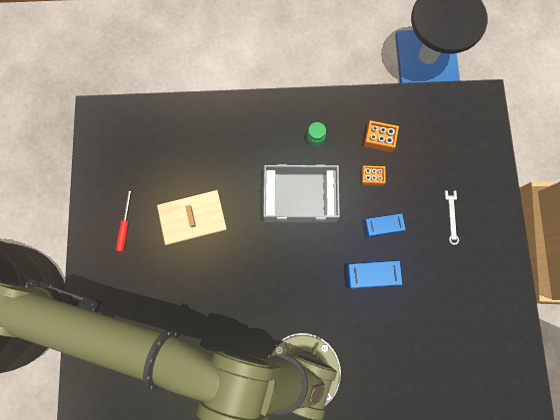

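The top view shows the small blue box at about (385,225), the small tub at (374,175), the divider at (191,217) and the case at (301,192). I'll fit block silhouettes in both views.

```bash
cat > fit.py <<'E'
import cv2,numpy as np
from scipy.optimize import minimize
np.set_printoptions(precision=4,suppress=True)
def load(n): 
    d=np.load(n); return dict(img=d["img"],K=d["K"],T=d["T"])
def proj(v,P):
    Ti=np.linalg.inv(v["T"]); q=P@Ti[:3,:3].T+Ti[:3,3]; fx,fy,cx,cy=v["K"]
    return np.c_[fx*q[:,0]/q[:,2]+cx,fy*q[:,1]/q[:,2]+cy]
def block(x,y,yaw,dims,z0):
    c,s=np.cos(yaw),np.sin(yaw); a,b,h=dims
    return np.array([[x+c*i*a/2-s*j*b/2,y+s*i*a/2+c*j*b/2,z] for i in(-1,1) for j in(-1,1) for z in(z0,z0+h)])
S=4
def hullmask(v,P,box):
    l,t,r,b=box; p=(proj(v,P)-[l,t]+0.5)*S
    m=np.zeros(((b-t)*S,(r-l)*S),np.uint8)
    cv2.fillConvexPoly(m,cv2.convexHull(np.round(p*16).astype(np.int32)),1,shift=4)
    return cv2.resize(m.astype(np.float32),(r-l,b-t),interpolation=cv2.INTER_AREA)
def fit(views,masks,dims,z0,x0):
    """masks: list of (mask float full, box)"""
    def cost(p):
        t=0
        for v,(m,box) in zip(views,masks):
            h=hullmask(v,block(p[0],p[1],p[2],dims,z0),box); mm=m[box[1]:box[3],box[0]:box[2]]
            t+=1-np.minimum(h,mm).sum()/np.maximum(h,mm).sum()
        return t
    best=None
    for d in (-.2,-.1,0,.1,.2):
        r=minimize(cost,[x0[0],x0[1],x0[2]+d],method="Nelder-Mead",options=dict(initial_simplex=np.array([x0[0],x0[1],x0[2]+d])+np.array([[0,0,0],[.01,0,0],[0,.01,0],[0,0,.1]])-[.003,.003,.03],xatol=1e-5,fatol=1e-5))
        if best is None or r.fun<best.fun: best=r
    return best.x,best.fun
def hsvmask(v,box,f):
    hsv=cv2.cvtColor(v["img"],cv2.COLOR_BGR2HSV).astype(int); m=f(hsv[...,0],hsv[...,1],hsv[...,2])
    k=np.zeros(m.shape,np.uint8); l,t,r,b=box; k[t:b,l:r]=m[t:b,l:r]
    n,lab,st,_=cv2.connectedComponentsWithStats(k)
    i=1+np.argmax(st[1:,4]); k=(lab==i).astype(np.uint8)
    c,_=cv2.findContours(k,cv2.RETR_EXTERNAL,cv2.CHAIN_APPROX_NONE); o=np.zeros_like(k); cv2.drawContours(o,c,-1,1,-1)
    return o.astype(np.float32)
def ray(v,u,w,z):
    fx,fy,cx,cy=v["K"]; d=v["T"][:3,:3]@[(u-cx)/fx,(w-cy)/fy,1]; o=v["T"][:3,3]; return o+d*(z-o[2])/d[2]
blue=lambda h,s,v:(h>95)&(h<125)&(s>110)&(v>50)
orange=lambda h,s,v:(h>5)&(h<24)&(s>110)&(v>60)
wood=lambda h,s,v:(h>8)&(h<32)&(s>40)&(v>90)
grey=lambda h,s,v:(s<60)&(v>68)
E
cat > m0.py <<'E'
from fit import *
V=[load("scene0.npz"),load("top0.npz")]
spec={"box":(blue,(56,120,40),(165,236,220,278),(357,208,416,246),0,np.pi/2*0+1.6-1.57),
"tub":(orange,(56,72,35),(214,258,254,295),(354,158,393,192),0,0),
"div":(wood,(136,204,5),(290,168,356,213),(148,182,234,252),0,.2),
"case":(grey,(166,234,95),(222,185,325,268),(252,155,350,230),0,0)}
for n,(f,d,b0,b1,z0,yaw) in spec.items():
    mk=[(hsvmask(V[0],b0,f),b0),(hsvmask(V[1],b1,f),b1)]
    ys,xs=np.nonzero(mk[1][0]); g=ray(V[1],xs.mean(),ys.mean(),.02)
    for i in range(2): cv2.imwrite(f"pics/m_{n}{i}.png",cv2.resize((mk[i][0]*255).astype(np.uint8)[b0[1]:b0[3],b0[0]:b0[2]] if i==0 else (mk[i][0]*255).astype(np.uint8)[b1[1]:b1[3],b1[0]:b1[2]],None,fx=3,fy=3))
    D=np.array(d)/1000
    x,c=fit(V,mk,D,z0,[g[0],g[1],yaw]); print(n,x[:2],np.degrees(x[2]),round(c,3))
    for i in range(2):
        y,c=fit([V[i]],[mk[i]],D,z0,x); print("   view",i,y[:2],np.degrees(y[2]),round(c,3))
    for i,bb in enumerate((b0,b1)):
        q=proj(V[i],block(x[0],x[1],x[2],D,z0)); cv2.polylines(V[i].setdefault("vis",cv2.resize(V[i]["img"],None,fx=4,fy=4,interpolation=cv2.INTER_CUBIC)),[np.round((cv2.convexHull(q.astype(np.float32))+.5)*4).astype(int)],True,(255,0,255),1)
cv2.imwrite("pics/v0.png",V[0]["vis"][640:1240,560:1440][:, :800]); cv2.imwrite("pics/v1.png",V[1]["vis"][480:1040,980:1700])
cv2.imwrite("pics/v1b.png",V[1]["vis"][680:1040,560:1000])
E
python3 m0.py
```

```text
box [ 0.4414 -0.2847] 6.894151649854007 0.097
   view 0 [ 0.4404 -0.2833] 7.259454166122685 0.037
   view 1 [ 0.4419 -0.2857] 6.333361310933627 0.047
tub [ 0.6105 -0.2645] -4.178561299466485 0.125
   view 0 [ 0.6091 -0.2609] -5.259549225887376 0.064
   view 1 [ 0.6106 -0.2647] -3.9987183704863267 0.03
div [0.495  0.3454] 11.84460138589864 0.643
   view 0 [0.495  0.3457] 12.299097540315941 0.075
   view 1 [0.457  0.3783] -0.35846770317016047 0.56
case [ 0.567  -0.0479] -11.577814761325408 0.859
   view 0 [ 0.5646 -0.0663] -14.687310936700571 0.441
   view 1 [ 0.5413 -0.0409] -12.417515543056192 0.41
```

View pics/v0.png

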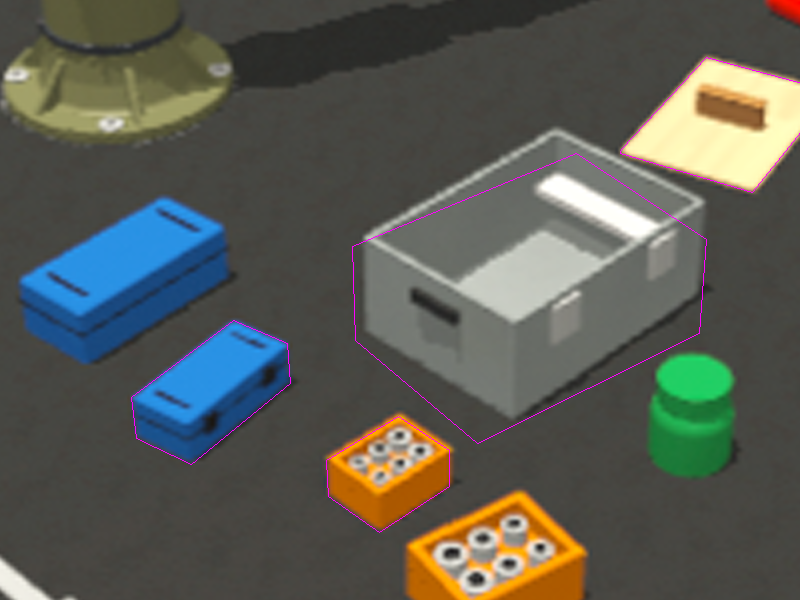

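View pics/v1.png

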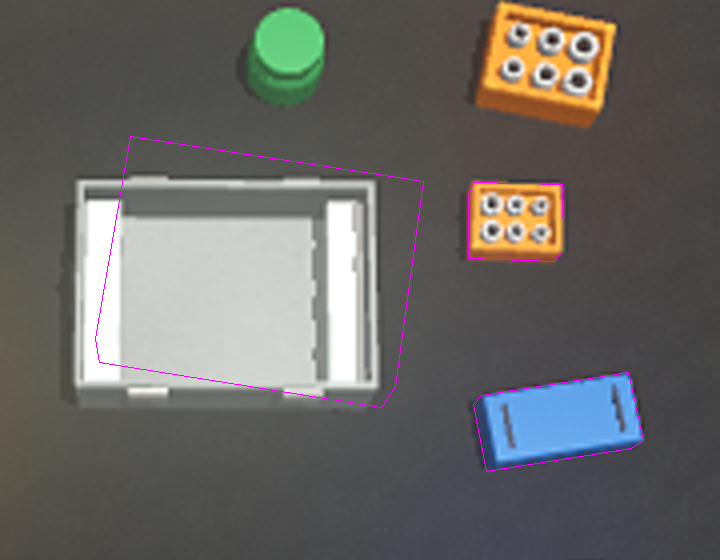

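View pics/v1b.png

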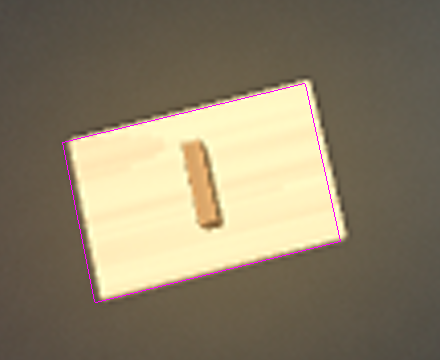

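Run:
```python
import cv2,numpy as np
d=np.load("top0.npz")["img"]
for u,v in((301,190),(263,190),(261,200),(300,219),(340,200),(300,166),(250,240)): print(u,v,d[v,u],cv2.cvtColor(d,cv2.COLOR_BGR2HSV)[v,u])
print(cv2.cvtColor(d,cv2.COLOR_BGR2HSV)[215,150:232:4])
```

```text
301 190 [203 209 205] [ 50   7 209]
263 190 [106 112 112] [ 30  14 112]
261 200 [71 80 81] [27 31 81]
300 219 [107 109 107] [ 60   5 109]
340 200 [77 79 79] [30  6 79]
300 166 [169 176 171] [ 51  10 176]
250 240 [74 86 90] [23 45 90]
[[ 18  74 100]
 [ 17  78 102]
 [ 19  88 116]
 [ 24  66 255]
 [ 24  63 255]
 [ 25  61 255]
 [ 25  61 255]
 [ 25  59 255]
 [ 26  59 255]
 [ 26  58 255]
 [ 16 132 223]
 [ 27  56 255]
 [ 22  68 255]
 [ 22  68 255]
 [ 23  64 255]
 [ 24  63 255]
 [ 26  58 255]
 [ 27  57 255]
 [ 27  57 255]
 [ 19  73 109]
 [ 20  71 107]]
```

```bash
cat > m1.py <<'E'
from fit import *
from scipy.optimize import least_squares
V=[load("scene0.npz"),load("top0.npz")]
# (zoom px -> px)
f0=lambda L:np.array(L)/4.+[140,160]-.5+.125
f1=lambda L:np.array(L)/4.+[245,120]-.5+.125
# corners in case frame order: (+x,+y),(+x,-y),(-x,-y),(-x,+y)
top=f1([(77,181),(376,181),(378,388),(76,388)])
# scene: camera right-far... corner ids
sc=f0([(704,203),(513,322),(365,238),(555,130)]); scb=f0([(703,295),(513,417),(365,331)])
def P(x,y,yaw,z):
    c,s=np.cos(yaw),np.sin(yaw); return np.array([[x+c*i*.083-s*j*.117,y+s*i*.083+c*j*.117,z] for i,j in((1,1),(1,-1),(-1,-1),(-1,1))])
def res(p,w):
    r=[]
    if 0 in w: r+=[(proj(V[0],P(*p,.095))-sc).ravel(),(proj(V[0],P(*p,0))[:3]-scb).ravel()]
    if 1 in w: r+=[(proj(V[1],P(*p,.095))-top).ravel()]
    return np.concatenate(r)
for w in((0,),(1,),(0,1)):
    s=least_squares(res,[.57,-.03,0],args=(w,)); print(w,s.x[:2],np.degrees(s.x[2]),np.abs(s.fun).max(),s.fun.round(1))
w2=lambda h,s,v:(h>8)&(h<34)&(s>40)&(v>170)
# hull of bright wood + bar
b0,b1=(290,168,356,213),(148,182,234,252)
mk=[(hsvmask(V[0],b0,w2),b0),(hsvmask(V[1],b1,w2),b1)]
D=np.array([.136,.204,.005])
for w in((0,),(1,),(0,1)):
    x,c=fit([V[i] for i in w],[mk[i] for i in w],D,0,[.495,.345,.2]); print("div",w,x[:2],np.degrees(x[2]),c)
# bar: darker saturated inside
bar=lambda h,s,v:(h>5)&(h<22)&(s>95)&(v>70)
for b,i in(((308,174,336,196),0),((180,200,202,236),1)):
    m=hsvmask(V[i],b,bar); print("bar px",m.sum()); 
    y,c=fit([V[i]],[(m,b)],np.array([.07,.016,.03]),.005,x); print("bar",i,y[:2],np.degrees(y[2]),c)
E
python3 m1.py
```

```text
(0,) [ 0.5507 -0.0185] -2.9814618074989823 1.3222467882752653 [ 0.3 -0.2  0.3  0.3 -0.3 -0.2  0.7 -0.2 -1.3 -0.2 -0.2  0.6  0.5 -0. ]
(1,) [ 0.5481 -0.0209] -2.3971535434171605 0.3585008537169756 [ 0.2 -0.  -0.4  0.1  0.3  0.1 -0.2 -0.1]
(0, 1) [ 0.5497 -0.0195] -2.623371527377901 1.8164752387641556 [-0.2 -0.4  0.1  0.3 -0.7 -0.1 -0.  -0.2 -1.8 -0.4 -0.4  0.7  0.1  0.1
 -0.2 -0.7 -0.7 -0.3 -0.2 -0.3 -0.7 -0.7]
div (0,) [0.4958 0.3467] 12.045033120312036 0.031192779541015625
div (1,) [0.4972 0.3407] 12.264412633787718 0.019613921642303467
div (0, 1) [0.4969 0.3418] 12.056418088155693 0.08233988285064697
bar px 159.0
bar 0 [0.4971 0.3441] 9.341312675075415 0.08825701475143433
bar px 131.0
bar 1 [0.4971 0.3406] 12.515791278063109 0.145910382270813
```

```bash
cat > plan.py <<'E'
import sys,numpy as np
from scipy.spatial.transform import Rotation as R
from cell import *
def plan(target,yaw,n,g=1.0):
    o=get_obs(); p=np.array(o["tool_pos"]); r=R.from_euler("xyz",o["tool_rot"],degrees=True)
    rt=R.from_euler("xyz",[180,0,yaw],degrees=True); dv=(r.inv()*rt).as_rotvec(degrees=True); d=(np.array(target)-p)/n
    print("t",round(o["time_s"],2),"pos",p.round(4),"rot",np.round(o["tool_rot"],2),"F",np.round(o["force"],1),"w",round(o["grip_width"],4),"| per row",np.linalg.norm(d).round(4),"deg",(np.linalg.norm(dv)/n).round(2))
    rows=[]
    for i in range(n):
        ri=r*R.from_rotvec(dv*i/n,degrees=True); s=ri.inv().apply(d); t=dv/n
        rows.append(f"{g:g} "+" ".join(f"{a:.4f}".rstrip('0').rstrip('.') or '0' for a in s)+" "+" ".join(f"{a:.2f}".rstrip('0').rstrip('.') for a in t))
    print("; ".join(rows).replace("-0 ","0 "))
a=sys.argv[1:]; plan([float(v) for v in a[:3]],float(a[3]),int(a[4]),float(a[5]) if len(a)>5 else 1)
E
python3 plan.py .58 .17 .25 130 14
```

```text
t 0.7 pos [0.2271 0.6091 0.2923] rot [179.99   0.   159.56] F [ 0.5 -0.2  0.5] w 0.0873 | per row 0.0404 deg 2.11
1 -0.0346 -0.0206 0.003 0 0 2.11; 1 -0.0353 -0.0193 0.003 0 0 2.11; 1 -0.036 -0.018 0.003 0 0 2.11; 1 -0.0366 -0.0166 0.003 0 0 2.11; 1 -0.0372 -0.0153 0.003 0 0 2.11; 1 -0.0378 -0.0139 0.003 0 0 2.11; 1 -0.0382 -0.0125 0.003 0 0 2.11; 1 -0.0387 -0.0111 0.003 0 0 2.11; 1 -0.0391 -0.0096 0.003 0 0 2.11; 1 -0.0394 -0.0082 0.003 0 0 2.11; 1 -0.0397 -0.0067 0.003 0 0 2.11; 1 -0.0399 -0.0053 0.003 0 0 2.11; 1 -0.0401 -0.0038 0.003 0 0 2.11; 1 -0.0402 -0.0023 0.003 0 0 2.11
```

Request:
carry_out:
  increments: "1 -0.035 -0.021 0.003 0 0 2.1; 1 -0.035 -0.019 0.003 0 0 2.1; 1 -0.036 -0.018 0.003 0 0 2.1; 1 -0.037 -0.017 0.003 0 0 2.1; 1 -0.037 -0.015 0.003 0 0 2.1; 1 -0.038 -0.014 0.003 0 0 2.1; 1 -0.038 -0.0125 0.003 0 0 2.1; 1 -0.039 -0.011 0.003 0 0 2.1; 1 -0.039 -0.010 0.003 0 0 2.1; 1 -0.039 -0.008 0.003 0 0 2.1; 1 -0.04 -0.007 0.003 0 0 2.1; 1 -0.04 -0.005 0.003 0 0 2.1; 1 -0.04 -0.004 0.003 0 0 2.1; 1 -0.04 -0.002 0.003 0 0 2.1"

```text
time_s: 2.45
tool_pos: [0.587, 0.1592, 0.2501]
tool_rot: [179.6, -0.2, 129.7]
force: [-0.3, -0.2, 0.3]
grip_width: 0.0871
```

```bash
python3 plan.py .4412 -.2845 .18 96.8 14
```

```text
t 2.45 pos [0.587  0.1592 0.2501] rot [179.6   -0.19 129.73] F [-0.3 -0.2  0.3] w 0.0871 | per row 0.0337 deg 2.35
1 -0.0177 -0.0283 0.0047 0.02 -0.02 2.35; 1 -0.0189 -0.0275 0.0048 0.02 -0.02 2.35; 1 -0.02 -0.0267 0.0048 0.02 -0.02 2.35; 1 -0.0211 -0.0259 0.0048 0.02 -0.02 2.35; 1 -0.0221 -0.025 0.0048 0.02 -0.02 2.35; 1 -0.0231 -0.0241 0.0048 0.02 -0.02 2.35; 1 -0.0241 -0.0231 0.0049 0.02 -0.02 2.35; 1 -0.025 -0.0221 0.0049 0.02 -0.02 2.35; 1 -0.0259 -0.0211 0.0049 0.02 -0.02 2.35; 1 -0.0267 -0.02 0.0049 0.02 -0.02 2.35; 1 -0.0275 -0.0189 0.0049 0.02 -0.02 2.35; 1 -0.0283 -0.0177 0.005 0.02 -0.02 2.35; 1 -0.029 -0.0165 0.005 0.02 -0.02 2.35; 1 -0.0296 -0.0153 0.005 0.02 -0.02 2.35
```

Request:
carry_out:
  increments: "1 -0.018 -0.028 0.005 0 0 2.35; 1 -0.019 -0.0275 0.005 0 0 2.35; 1 -0.02 -0.0265 0.005 0 0 2.35; 1 -0.021 -0.026 0.005 0 0 2.35; 1 -0.022 -0.025 0.005 0 0 2.35; 1 -0.023 -0.024 0.005 0 0 2.35; 1 -0.024 -0.023 0.005 0 0 2.35; 1 -0.025 -0.022 0.005 0 0 2.35; 1 -0.026 -0.021 0.005 0 0 2.35; 1 -0.027 -0.02 0.005 0 0 2.35; 1 -0.0275 -0.019 0.005 0 0 2.35; 1 -0.028 -0.018 0.005 0 0 2.35; 1 -0.029 -0.0165 0.005 0 0 2.35; 1 -0.0295 -0.015 0.005 0 0 2.35; 1 0 0 0 0 0 0"

```text
time_s: 4.32
tool_pos: [0.426, -0.3103, 0.1735]
tool_rot: [179.5, -0.2, 94.4]
force: [0.9, -0.3, 0.4]
grip_width: 0.0872
```

```bash
python3 plan.py .4412 -.2845 .13 96.8 3
cat > snap.py <<'E'
import sys,cv2,numpy as np
from cell import *
n=sys.argv[1]
for c in sys.argv[2:]:
    p=read_camera(c); np.savez(f"{c}_{n}.npz",img=p["img"],K=[p["fx"],p["fy"],p["cx"],p["cy"]],T=p["world_from_camera"])
    cv2.imwrite(f"pics/{c}_{n}.png",p["img"])
E
cat > crop.py <<'E'
import sys,cv2
f,l,t,r,b,o=sys.argv[1:]; l,t,r,b=map(int,(l,t,r,b)); im=cv2.imread(f)[t:b,l:r]; s=min(800/(r-l),600/(b-t)); cv2.imwrite(o,cv2.resize(im,None,fx=s,fy=s,interpolation=cv2.INTER_CUBIC))
E
python3 snap.py a scene top; python3 crop.py pics/scene_a.png 130 160 290 280 pics/sa.png;python3 crop.py pics/top_a.png 320 160 480 280 pics/ta.png
```

```text
t 4.33 pos [ 0.426  -0.3103  0.1735] rot [179.52  -0.18  94.44] F [ 0.9 -0.3  0.4] w 0.0872 | per row 0.0176 deg 0.81
1 0.0081 0.0056 0.0146 0.16 -0.06 -0.79; 1 0.0081 0.0057 0.0146 0.16 -0.06 -0.79; 1 0.008 0.0059 0.0145 0.16 -0.06 -0.79
```

View pics/sa.png

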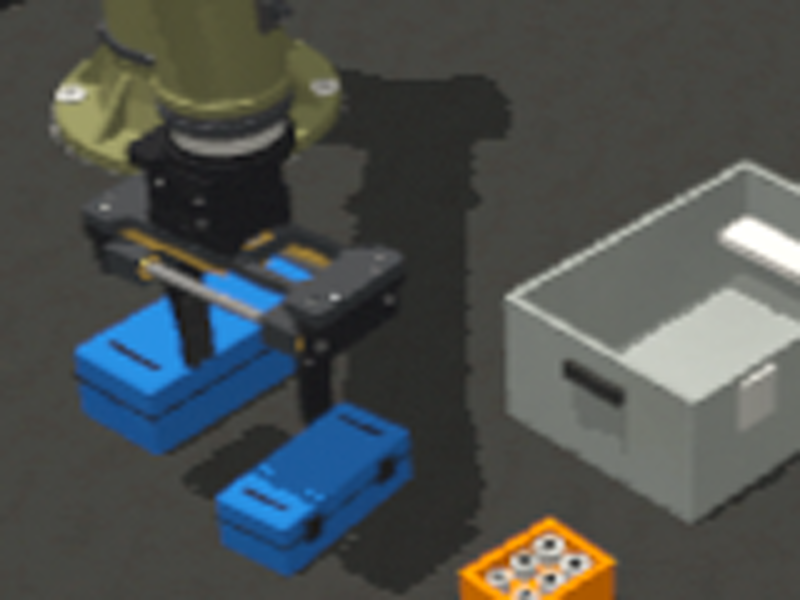

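View pics/ta.png

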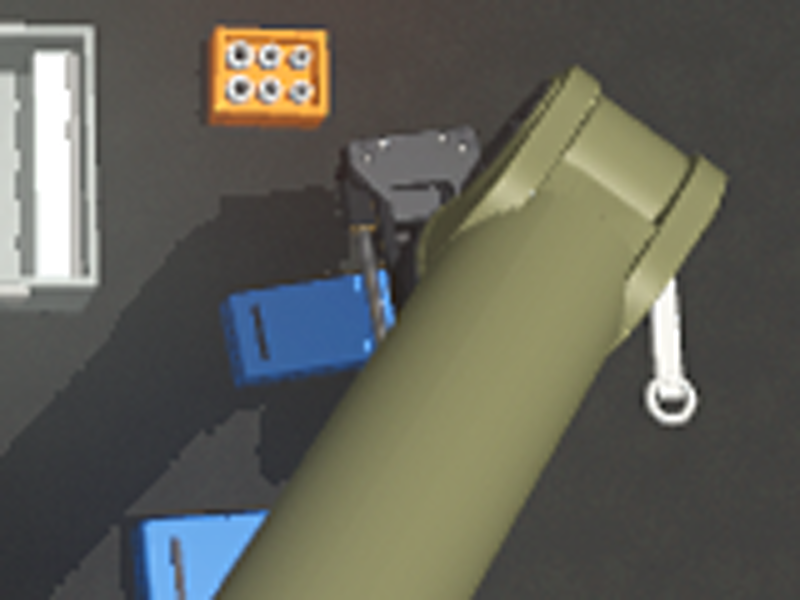

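The gripper is above and slightly past the small box. Both views show the target isolated enough, so I'll correct the position and lower.

Request:
carry_out:
  increments: "1 0.008 0.006 0.012 0.2 0 -0.8; 1 0.008 0.006 0.012 0.2 0 -0.8; 1 0.006 0.004 0.008 0.1 0 -0.6; 1 0 0 0 0 0 0; 1 0 0 0 0 0 0"

```text
time_s: 5.05
tool_pos: [0.4448, -0.2775, 0.1388]
tool_rot: [180.0, -0.4, 97.6]
force: [-0.7, 0.2, 0.1]
grip_width: 0.0867
```

```bash
python3 plan.py .4412 -.2845 .094 96.8 4
```

```text
t 5.05 pos [ 0.4448 -0.2775  0.1388] rot [179.99  -0.39  97.55] F [-0.7  0.2  0.1] w 0.0867 | per row 0.0114 deg 0.21
1 -0.0017 -0.0011 0.0112 0 -0.1 0.19; 1 -0.0017 -0.0011 0.0112 0 -0.1 0.19; 1 -0.0017 -0.0011 0.0112 0 -0.1 0.19; 1 -0.0016 -0.0011 0.0112 0 -0.1 0.19
```

Request:
carry_out:
  increments: "1 -0.002 -0.001 0.011 0 -0.1 0.2; 1 -0.002 -0.001 0.011 0 -0.1 0.2; 1 -0.001 -0.001 0.011 0 -0.1 0.2; 1 -0.001 -0.001 0.007 0 -0.1 0.1; 1 0 0 0.002 0 0 0; 1 0 0 0 0 0 0"

```text
time_s: 5.8
tool_pos: [0.4406, -0.2854, 0.0938]
tool_rot: [-180.0, 0.1, 96.7]
force: [1.0, -0.2, 0.6]
grip_width: 0.0873
```

```bash
python3 plan.py .4412 -.2845 .094 96.8 1
```

```text
t 5.8 pos [ 0.4406 -0.2854  0.0938] rot [-1.7999e+02  7.0000e-02  9.6670e+01] F [ 1.  -0.2  0.6] w 0.0873 | per row 0.0011 deg 0.14
1 0.0009 0.0007 -0.0002 -0.01 0.07 -0.13
```

Request:
carry_out:
  increments: "0 0 0 0 0 0 0; 0 0 0 0 0 0 0; 0 0 0 0 0 0 0; 0 0 0 0 0 0 0; 0 0 0 0 0 0 0; 0 0 0 0 0 0 0"
  force: 35

```text
time_s: 6.55
tool_pos: [0.4421, -0.2855, 0.0949]
tool_rot: [179.8, 0.1, 96.7]
force: [0.3, -1.0, -1.8]
grip_width: 0.0554
```

Request:
carry_out:
  increments: "0 0 0 -0.01 0 0 0; 0 0 0 -0.02 0 0 0; 0 0 0 -0.03 0 0 0; 0 0 0 -0.03 0 0 0; 0 0 0 -0.03 0 0 0; 0 0 0 -0.01 0 0 0; 0 0 0 0 0 0 0"

```text
time_s: 7.42
tool_pos: [0.4363, -0.2832, 0.2251]
tool_rot: [-179.5, -0.3, 96.6]
force: [0.2, 0.3, -5.5]
grip_width: 0.0553
```

```bash
python3 snap.py b scene; python3 crop.py pics/scene_b.png 130 140 290 260 pics/sb.png; python3 plan.py .549 -.0197 .22 87.4 10 0
```

```text
t 7.47 pos [ 0.4361 -0.2831  0.2245] rot [-179.4    -0.28   96.6 ] F [-0.8 -0.1 -4.6] w 0.0557 | per row 0.0287 deg 0.92
0 0.0249 0.0143 0.0004 -0.06 -0.02 0.92; 0 0.0251 0.0138 0.0004 -0.06 -0.02 0.92; 0 0.0253 0.0134 0.0004 -0.06 -0.02 0.92; 0 0.0255 0.013 0.0004 -0.06 -0.02 0.92; 0 0.0257 0.0126 0.0004 -0.06 -0.02 0.92; 0 0.0259 0.0122 0.0004 -0.06 -0.02 0.92; 0 0.0261 0.0118 0.0005 -0.06 -0.02 0.92; 0 0.0263 0.0114 0.0005 -0.06 -0.02 0.92; 0 0.0265 0.0109 0.0005 -0.06 -0.02 0.92; 0 0.0267 0.0105 0.0005 -0.06 -0.02 0.92
```

View pics/sb.png

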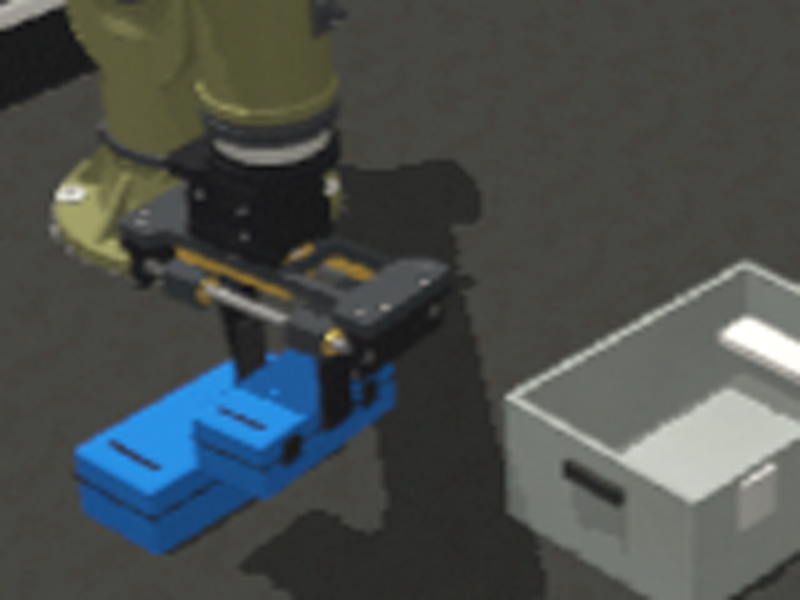

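Request:
carry_out:
  increments: "0 0.015 0.009 0 -0.1 0 0.9; 0 0.025 0.014 0 -0.1 0 0.9; 0 0.025 0.013 0 -0.1 0 0.9; 0 0.0255 0.013 0 -0.1 0 0.9; 0 0.026 0.0125 0 0 0 0.9; 0 0.026 0.012 0 0 0 0.9; 0 0.026 0.012 0 0 0 0.9; 0 0.026 0.011 0 0 0 0.9; 0 0.0265 0.011 0 0 0 0.9; 0 0.02 0.008 0 0 0 0.9; 0 0.01 0.003 0 0 0 0; 0 0 0 0 0 0 0"

```text
time_s: 8.98
tool_pos: [0.5377, -0.0192, 0.2027]
tool_rot: [-177.7, -0.0, 87.1]
force: [0.2, 0.2, -5.9]
grip_width: 0.0559
```

```bash
python3 plan.py .549 -.0197 .17 87.4 3 0
```

```text
t 8.97 pos [ 0.5377 -0.0192  0.2027] rot [-1.7771e+02 -3.0000e-02  8.7090e+01] F [ 0.2  0.2 -5.9] w 0.0559 | per row 0.0115 deg 0.77
0 0 0.0042 0.0107 -0.76 -0.01 -0.1; 0 0 0.0041 0.0108 -0.76 -0.01 -0.1; 0 0 0.0039 0.0108 -0.76 -0.01 -0.1
```

Request:
carry_out:
  increments: "0 0 0.006 0.004 -0.8 0 -0.1; 0 0 0.005 0.004 -0.7 0 0; 0 0 0.001 0.002 -0.4 0 0; 0 0 0 0 0 0 0"

```text
time_s: 9.48
tool_pos: [0.5489, -0.0235, 0.1909]
tool_rot: [-179.7, 0.1, 86.9]
force: [-0.9, -0.8, -4.9]
grip_width: 0.0558
```

```bash
python3 plan.py .549 -.0197 .17 87.4 2 0;  python3 snap.py c scene top; python3 crop.py pics/scene_c.png 200 120 360 240 pics/sc.png;python3 crop.py pics/top_c.png 230 130 390 250 pics/tc.png
```

```text
t 9.47 pos [ 0.5489 -0.0235  0.1909] rot [-1.7965e+02  6.0000e-02  8.6930e+01] F [-0.9 -0.8 -4.9] w 0.0558 | per row 0.0106 deg 0.29
0 0.0019 0 0.0104 -0.17 0.03 -0.24; 0 0.0019 0 0.0104 -0.17 0.03 -0.24
```

View pics/sc.png

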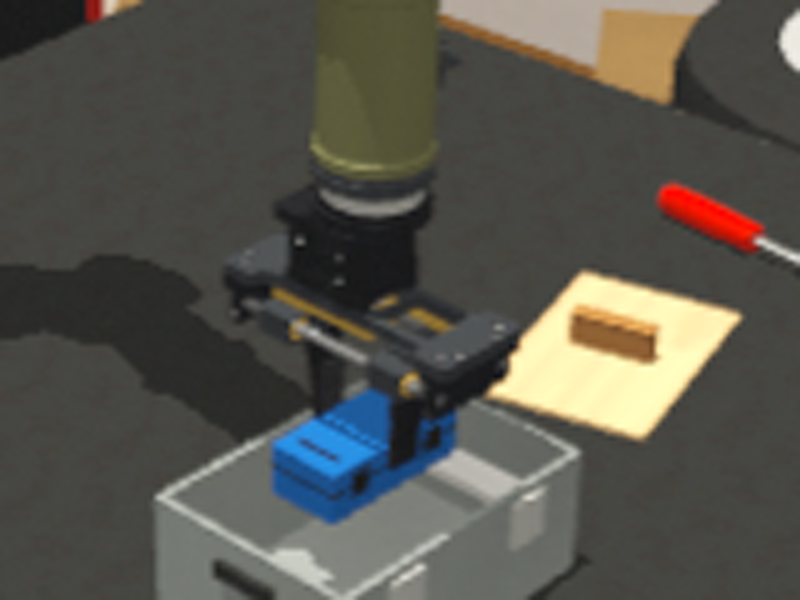

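View pics/tc.png

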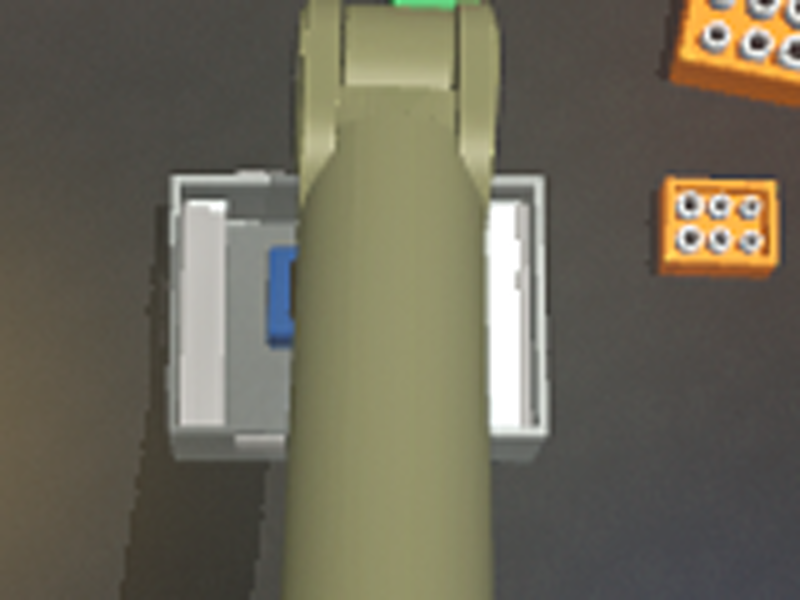

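The box is level and centred over the case, between the ledges. Lowering it.

Request:
carry_out:
  increments: "0 0.002 0 0.01 -0.2 0 -0.2; 0 0.002 0 0.015 -0.1 0 -0.2; 0 0 0 0.015 0 0 0; 0 0 0 0.015 0 0 0; 0 0 0 0.008 0 0 0; 0 0 0 0.003 0 0 0; 0 0 0 0 0 0 0"

```text
time_s: 10.45
tool_pos: [0.5485, -0.0188, 0.1194]
tool_rot: [-179.9, 0.1, 87.4]
force: [0.0, 0.2, -5.1]
grip_width: 0.0559
```

```bash
python3 plan.py .549 -.0197 .102 87.4 2 0
```

```text
t 10.45 pos [ 0.5485 -0.0188  0.1194] rot [-1.7987e+02  8.0000e-02  8.7410e+01] F [ 0.   0.2 -5.1] w 0.0559 | per row 0.0087 deg 0.07
0 -0.0004 0.0003 0.0087 -0.06 0.04 0.01; 0 -0.0004 0.0003 0.0087 -0.06 0.04 0.01
```

Request:
carry_out:
  increments: "0 0 0 0.007 0 0 0; 0 0 0 0.006 0 0 0; 0 0 0 0.003 0 0 0; 0 0 0 0.001 0 0 0; 0 0 0 0 0 0 0"

```text
time_s: 11.08
tool_pos: [0.5494, -0.0188, 0.1023]
tool_rot: [180.0, 0.0, 87.4]
force: [0.3, 0.2, -5.1]
grip_width: 0.0554
```

Request:
carry_out:
  increments: "0 0 0 0.0015 0 0 0; 0 0 0 0.0005 0 0 0; 0 0 0 0 0 0 0"

```text
time_s: 11.45
tool_pos: [0.5497, -0.0188, 0.1006]
tool_rot: [180.0, 0.0, 87.4]
force: [0.4, -1.4, -5.2]
grip_width: 0.0553
```

Request:
carry_out:
  increments: "0 0 0 0.0007 0 0 0; 0 0 0 0.0005 0 0 0; 0 0 0 0 0 0 0"

```text
time_s: 11.82
tool_pos: [0.5498, -0.0188, 0.0999]
tool_rot: [179.9, 0.0, 87.4]
force: [0.2, -0.3, -4.9]
grip_width: 0.0557
```

Request:
carry_out:
  increments: "0 0 0 0.001 0 0 0; 0 0 0 0.0005 0 0 0; 0 0 0 0 0 0 0"

```text
time_s: 12.2
tool_pos: [0.5499, -0.0188, 0.0999]
tool_rot: [180.0, -0.0, 87.4]
force: [-1.7, -0.9, -2.6]
grip_width: 0.0559
```

Contact: the load is coming off the wrist. Releasing and retreating.

Request:
carry_out:
  increments: "0.8 0 0 0 0 0 0; 0.9 0 0 0 0 0 0; 0.9 0 0 0 0 0 0; 0.9 0 0 0 0 0 0; 0.9 0 0 -0.02 0 0 0; 0.9 0 0 -0.03 0 0 0; 0.9 0 0 -0.04 0 0 0; 0.9 0 0 -0.03 0 0 0; 0.9 0 0 -0.02 0 0 0; 0.9 0 0 0 0 0 0"

```text
time_s: 13.45
tool_pos: [0.5515, -0.019, 0.2449]
tool_rot: [179.6, -0.0, 87.4]
force: [0.8, 0.0, -0.1]
grip_width: 0.0783
```

```bash
python3 plan.py .4967 .3425 .22 192.1 15 1; python3 snap.py d scene; python3 crop.py pics/scene_d.png 200 140 360 260 pics/sd.png
```

```text
t 13.45 pos [ 0.5515 -0.019   0.2449] rot [ 1.7961e+02 -2.0000e-02  8.7380e+01] F [ 0.8  0.  -0.1] w 0.0783 | per row 0.0244 deg 6.98
1 0.0239 -0.0048 0.0016 0.02 0.02 -6.98; 1 0.0243 -0.0018 0.0016 0.02 0.02 -6.98; 1 0.0243 0.0012 0.0017 0.02 0.02 -6.98; 1 0.024 0.0041 0.0017 0.02 0.02 -6.98; 1 0.0233 0.007 0.0017 0.02 0.02 -6.98; 1 0.0223 0.0098 0.0017 0.02 0.02 -6.98; 1 0.021 0.0124 0.0017 0.02 0.02 -6.98; 1 0.0193 0.0149 0.0017 0.02 0.02 -6.98; 1 0.0174 0.0171 0.0017 0.02 0.02 -6.98; 1 0.0151 0.0191 0.0017 0.02 0.02 -6.98; 1 0.0127 0.0208 0.0017 0.02 0.02 -6.98; 1 0.0101 0.0222 0.0017 0.02 0.02 -6.98; 1 0.0073 0.0232 0.0017 0.02 0.02 -6.98; 1 0.0044 0.024 0.0017 0.02 0.02 -6.98; 1 0.0015 0.0243 0.0017 0.02 0.02 -6.98
```

View pics/sd.png

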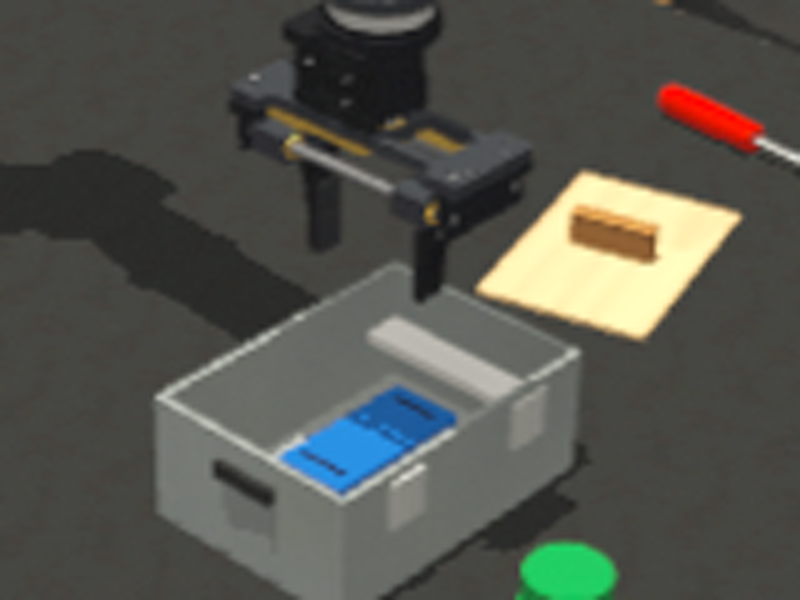

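The box lies flat, released on the case floor between the ledges. Next is the divider.

Request:
carry_out:
  increments: "0.6 0.012 -0.002 0.001 0 0 -6; 0.6 0.024 -0.002 0.002 0 0 -7; 0.6 0.024 0.001 0.002 0 0 -7; 0.6 0.024 0.004 0.002 0 0 -7; 0.6 0.023 0.007 0.002 0 0 -7; 0.6 0.022 0.01 0.002 0 0 -7; 0.6 0.021 0.012 0.002 0 0 -7; 0.6 0.019 0.015 0.002 0 0 -7; 0.6 0.017 0.017 0.002 0 0 -7; 0.6 0.015 0.019 0.002 0 0 -7; 0.6 0.013 0.021 0.002 0 0 -7; 0.6 0.01 0.022 0.002 0 0 -7; 0.6 0.007 0.023 0.002 0 0 -7; 0.6 0.004 0.02 0.002 0 0 -7; 0.6 0.001 0.012 0 0 0 -4; 0.6 0 0 0 0 0 0"

```text
time_s: 15.5
tool_pos: [0.4829, 0.3171, 0.1856]
tool_rot: [-179.4, -2.0, -168.4]
force: [0.2, 0.1, -1.0]
grip_width: 0.0522
```

```bash
python3 plan.py .4967 .3425 .14 192.1 4 .6
```

```text
t 15.5 pos [0.4829 0.3171 0.1856] rot [-179.37   -2.05 -168.36] F [ 0.2  0.1 -1. ] w 0.0522 | per row 0.0135 deg 0.55
0.6 -0.0051 0.0057 0.0112 -0.15 -0.51 -0.11; 0.6 -0.005 0.0056 0.0112 -0.15 -0.51 -0.11; 0.6 -0.0049 0.0056 0.0113 -0.15 -0.51 -0.11; 0.6 -0.0048 0.0055 0.0113 -0.15 -0.51 -0.11
```

Request:
carry_out:
  increments: "0.6 -0.005 0.006 0.011 -0.1 -0.5 -0.1; 0.6 -0.005 0.0055 0.011 -0.1 -0.5 -0.1; 0.6 -0.005 0.0055 0.011 -0.1 -0.5 -0.1; 0.6 -0.003 0.004 0.006 -0.1 -0.3 0; 0.6 0 0 0 0 0 0; 0.6 0 0 0 0 0 0"

```text
time_s: 16.25
tool_pos: [0.4965, 0.3393, 0.1406]
tool_rot: [-179.6, -0.3, -168.4]
force: [0.8, -0.7, -0.9]
grip_width: 0.0522
```

```bash
python3 plan.py .4967 .3425 .14 192.1 1 .6; python3 snap.py e scene top; python3 crop.py pics/scene_e.png 240 110 400 230 pics/se.png;python3 crop.py pics/top_e.png 110 150 270 270 pics/te.png
```

```text
t 16.25 pos [0.4965 0.3393 0.1406] rot [-179.65   -0.3  -168.35] F [ 0.8 -0.7 -0.9] w 0.0522 | per row 0.0032 deg 0.65
0.6 -0.0009 0.003 0.0006 -0.35 -0.3 -0.45
```

View pics/se.png

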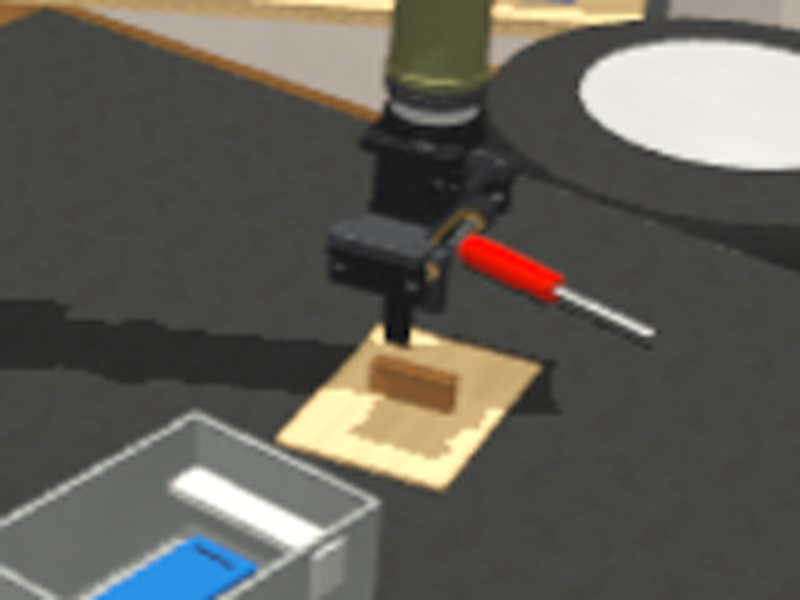

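View pics/te.png

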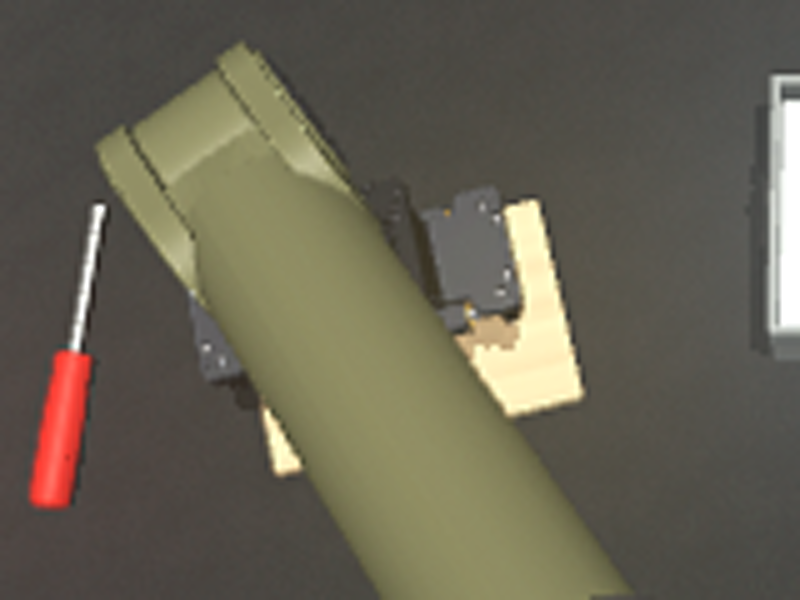

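Request:
carry_out:
  increments: "0.6 -0.001 0.002 0.012 -0.2 -0.2 -0.3; 0.6 0 0.001 0.015 -0.1 -0.1 -0.1; 0.6 0 0 0.015 0 0 0; 0.6 0 0 0.012 0 0 0; 0.6 0 0 0.004 0 0 0; 0.6 0 0 0 0 0 0"

```text
time_s: 17.1
tool_pos: [0.4964, 0.3421, 0.078]
tool_rot: [-179.9, -0.0, -167.9]
force: [-0.6, -0.5, -0.5]
grip_width: 0.0523
```

```bash
python3 plan.py .4967 .3425 .0775 192.1 1 .6
```

```text
t 17.1 pos [0.4964 0.3421 0.078 ] rot [-1.7995e+02 -4.0000e-02 -1.6794e+02] F [-0.6 -0.5 -0.5] w 0.0523 | per row 0.0007 deg 0.07
0.6 -0.0004 0.0003 0.0005 -0.05 -0.04 -0.04
```

Request:
carry_out:
  increments: "0 0 0 0 0 0 0; 0 0 0 0 0 0 0; 0 0 0 0 0 0 0; 0 0 0 0 0 0 0; 0 0 0 0 0 0 0"
  force: 35

```text
time_s: 17.73
tool_pos: [0.4973, 0.3425, 0.0797]
tool_rot: [180.0, 0.1, -167.9]
force: [-0.1, -0.4, -0.8]
grip_width: 0.0157
```

Request:
carry_out:
  increments: "0 0 0 -0.01 0 0 0; 0 0 0 -0.02 0 0 0; 0 0 0 -0.03 0 0 0; 0 0 0 -0.03 0 0 0; 0 0 0 -0.03 0 0 0; 0 0 0 -0.01 0 0 0; 0 0 0 0 0 0 0"

```text
time_s: 18.6
tool_pos: [0.4955, 0.3418, 0.2136]
tool_rot: [-179.9, -0.1, -167.9]
force: [-0.5, 0.8, -2.1]
grip_width: 0.0161
```

```bash
python3 plan.py .549 -.0197 .23 177.4 14 0; python3 snap.py f scene top; python3 crop.py pics/scene_f.png 240 90 400 210 pics/sf.png;python3 crop.py pics/top_f.png 110 150 270 270 pics/tf.png
```

```text
t 18.6 pos [0.4955 0.3418 0.2136] rot [-1.7995e+02 -1.0000e-01 -1.6794e+02] F [-0.5  0.8 -2.1] w 0.0161 | per row 0.0261 deg 1.05
0 0.0017 -0.0261 -0.0011 0 -0.01 1.05; 0 0.0012 -0.0261 -0.0011 0 -0.01 1.05; 0 0.0007 -0.0261 -0.0011 0 -0.01 1.05; 0 0.0002 -0.0261 -0.0011 0 -0.01 1.05; 0 -0.0002 -0.0261 -0.0012 0 -0.01 1.05; 0 -0.0007 -0.0261 -0.0012 0 -0.01 1.05; 0 -0.0012 -0.0261 -0.0012 0 -0.01 1.05; 0 -0.0017 -0.026 -0.0012 0 -0.01 1.05; 0 -0.0022 -0.026 -0.0012 0 -0.01 1.05; 0 -0.0026 -0.026 -0.0012 0 -0.01 1.05; 0 -0.0031 -0.0259 -0.0012 0 -0.01 1.05; 0 -0.0036 -0.0259 -0.0012 0 -0.01 1.05; 0 -0.004 -0.0258 -0.0012 0 -0.01 1.05; 0 -0.0045 -0.0257 -0.0012 0 -0.01 1.05
```

View pics/sf.png

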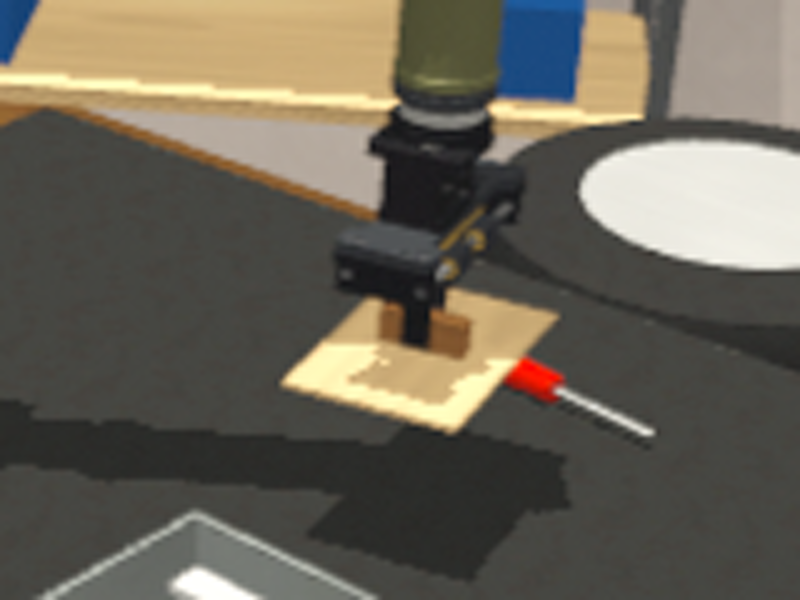

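View pics/tf.png

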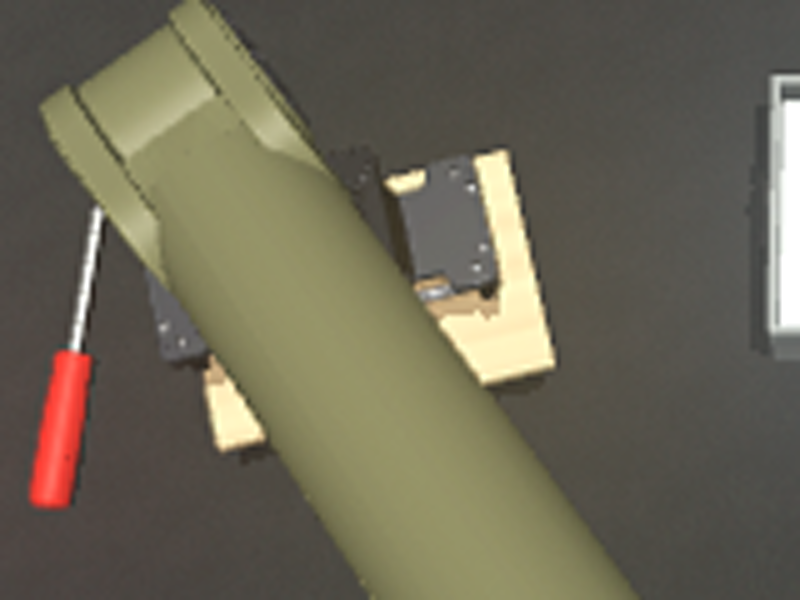

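```bash
cat > m2.py <<'E'
from fit import *
from scipy.optimize import least_squares
v=load("scene_f.npz"); px=np.array([(282,383),(455,432),(558,315)])/5+[240,90]-.4
z=.2136-.0797
def P(x,y,yaw):
    c,s=np.cos(yaw),np.sin(yaw); return np.array([[x+c*i*.068-s*j*.102,y+s*i*.068+c*j*.102,z+.0025] for i,j in((-1,-1),(1,-1),(1,1))])
s=least_squares(lambda p:(proj(v,P(*p))-px).ravel(),[.4955,.3418,.21]); print(s.x[:2],np.degrees(s.x[2]),s.fun)
E
python3 m2.py
```

```text
[0.4961 0.3449] 11.315020314169981 [ 0.2581  0.0794 -0.0921 -0.426  -0.1745  0.4588]
```

Request:
carry_out:
  increments: "0 0.001 -0.013 -0.001 0 0 1; 0 0.001 -0.026 -0.001 0 0 1; 0 0.001 -0.026 -0.001 0 0 1; 0 0 -0.026 -0.001 0 0 1; 0 0 -0.026 -0.001 0 0 1; 0 -0.001 -0.026 -0.001 0 0 1; 0 -0.001 -0.026 -0.001 0 0 1; 0 -0.002 -0.026 -0.001 0 0 1; 0 -0.002 -0.026 -0.001 0 0 1; 0 -0.003 -0.026 -0.001 0 0 1; 0 -0.003 -0.026 -0.001 0 0 1; 0 -0.004 -0.026 -0.001 0 0 1; 0 -0.004 -0.026 -0.001 0 0 1; 0 -0.004 -0.02 -0.001 0 0 1; 0 -0.001 -0.008 0 0 0 0; 0 0 0 0 0 0 0"

```text
time_s: 20.7
tool_pos: [0.5486, -0.0389, 0.2264]
tool_rot: [-179.6, -0.3, 176.7]
force: [0.2, 0.2, -1.0]
grip_width: 0.016
```

```bash
python3 plan.py .549 -.0197 .23 177.4 2 0
```

```text
t 20.7 pos [ 0.5486 -0.0389  0.2264] rot [-179.58   -0.32  176.73] F [ 0.2  0.2 -1. ] w 0.016 | per row 0.0098 deg 0.43
0 0.0003 0.0096 -0.0019 -0.21 -0.16 -0.33; 0 0.0003 0.0096 -0.0018 -0.21 -0.16 -0.33
```

Request:
carry_out:
  increments: "0 0 0.009 0 -0.2 -0.2 -0.3; 0 0 0.008 0 -0.2 -0.1 -0.3; 0 0 0.003 0 0 0 0; 0 0 0 0 0 0 0; 0 0 0 0 0 0 0"

```text
time_s: 21.32
tool_pos: [0.5495, -0.0129, 0.226]
tool_rot: [179.9, -0.1, 177.8]
force: [1.5, 0.2, -1.5]
grip_width: 0.0159
```

```bash
python3 plan.py .549 -.0197 .18 177.4 3 0; python3 snap.py g scene top; python3 crop.py pics/scene_g.png 200 120 360 240 pics/sg.png;python3 crop.py pics/top_g.png 220 130 380 250 pics/tg.png
```

```text
t 21.32 pos [ 0.5495 -0.0129  0.226 ] rot [ 1.7989e+02 -6.0000e-02  1.7778e+02] F [ 1.5  0.2 -1.5] w 0.0159 | per row 0.0155 deg 0.13
0 0.0001 -0.0023 0.0153 0.04 -0.02 0.13; 0 0.0001 -0.0023 0.0153 0.04 -0.02 0.13; 0 0.0001 -0.0023 0.0153 0.04 -0.02 0.13
```

View pics/sg.png

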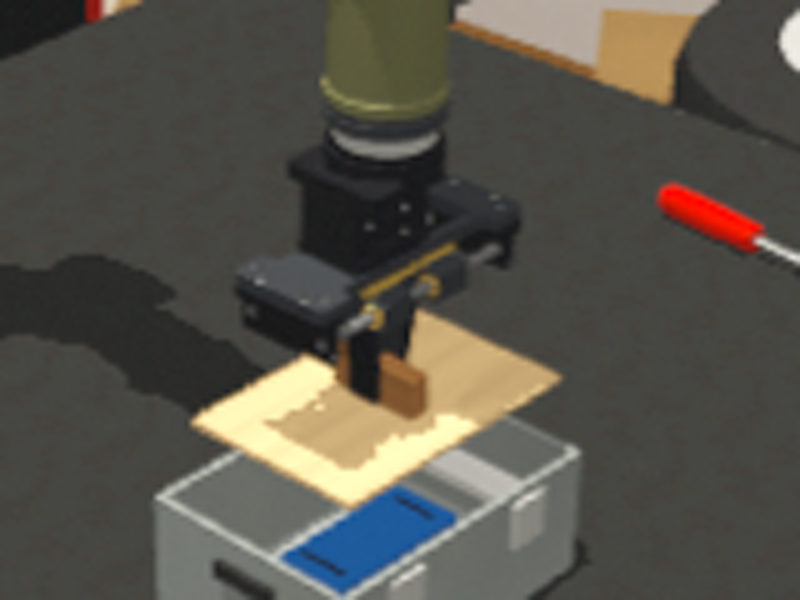

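View pics/tg.png

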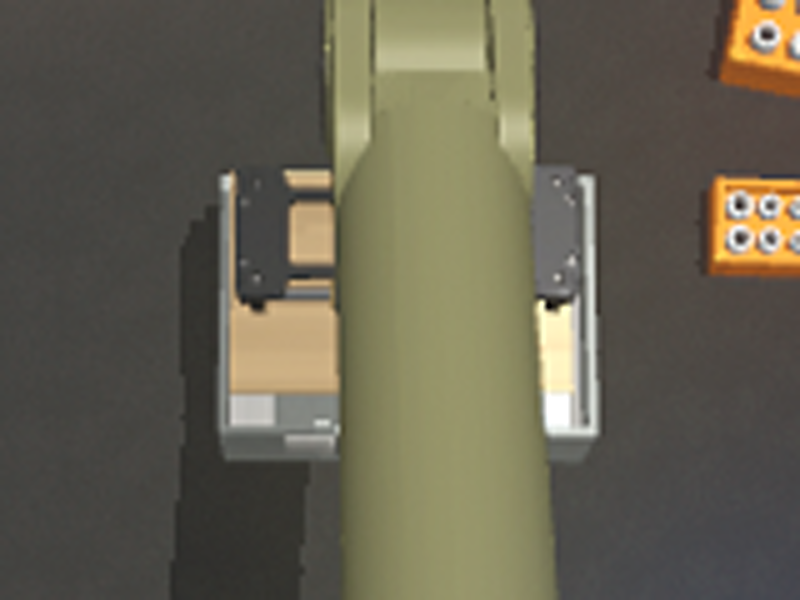

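Request:
carry_out:
  increments: "0 0 -0.004 0.01 0 0 0.2; 0 0 -0.003 0.012 0 0 0.2; 0 0 -0.001 0.01 0 0 0; 0 0 0 0.004 0 0 0; 0 0 0 0 0 0 0; 0 0 0 0 0 0 0"

```text
time_s: 22.18
tool_pos: [0.5485, -0.0227, 0.1865]
tool_rot: [179.9, -0.2, 177.2]
force: [0.1, 0.3, -1.8]
grip_width: 0.0154
```

```bash
python3 plan.py .549 -.021 .18 177.4 1 0; python3 snap.py h scene top; python3 crop.py pics/scene_h.png 200 120 360 240 pics/sh.png;python3 crop.py pics/top_h.png 220 130 380 250 pics/th.png
```

```text
t 22.18 pos [ 0.5485 -0.0227  0.1865] rot [ 1.7993e+02 -1.5000e-01  1.7723e+02] F [ 0.1  0.3 -1.8] w 0.0154 | per row 0.0067 deg 0.24
0 -0.0004 0.0017 0.0065 0.07 -0.15 -0.17
```

View pics/sh.png

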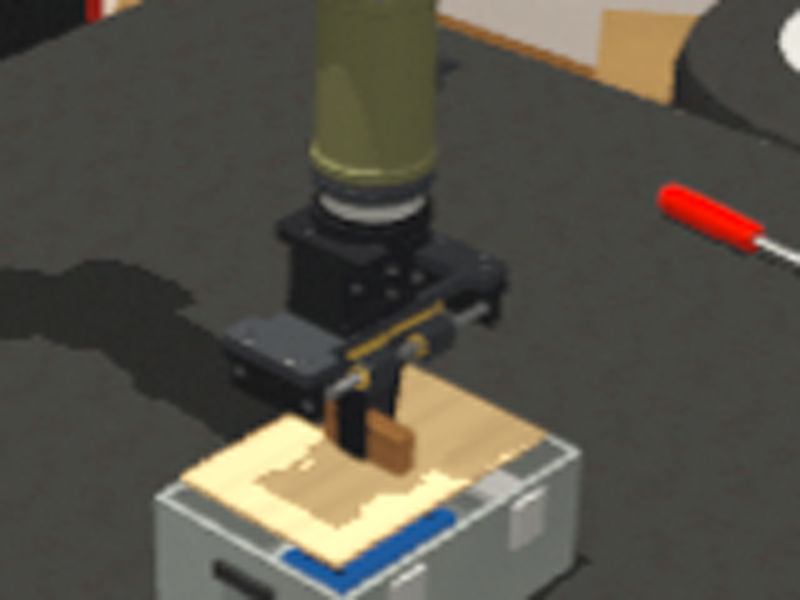

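View pics/th.png

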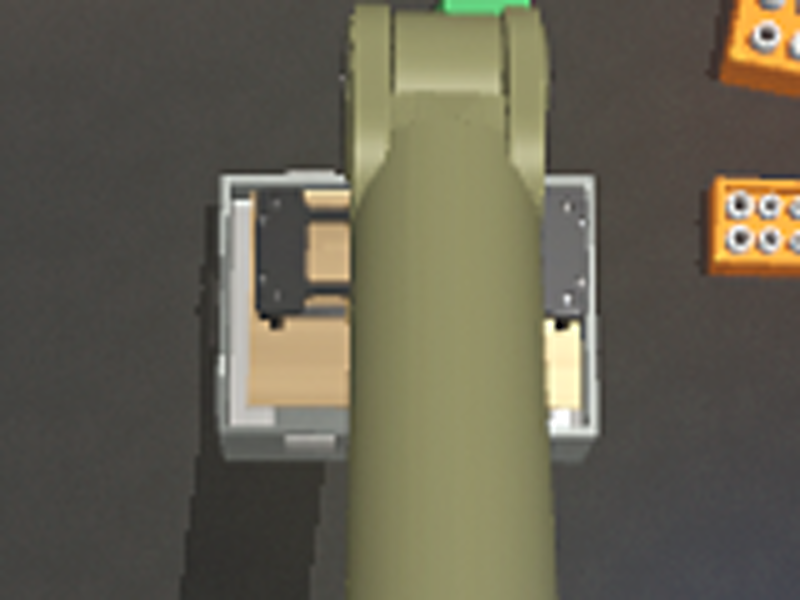

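```bash
cat > m3.py <<'E'
from fit import *
from scipy.optimize import least_squares
zt=.1865-.0797+.005
def P(x,y,yaw,ids):
    c,s=np.cos(yaw),np.sin(yaw); return np.array([[x+c*i*.068-s*j*.102,y+s*i*.068+c*j*.102,zt] for i,j in ids])
def rel(p,c):
    a=np.radians(c[2]); d=np.array(p[:2])-c[:2]; return [np.cos(a)*d[0]+np.sin(a)*d[1],-np.sin(a)*d[0]+np.cos(a)*d[1],np.degrees(p[2])-c[2]]
for n,px,ids,case in (("scene_h.npz",np.array([(180,480),(337,567),(547,437)])/5+[200,120]-.4,[(-1,-1),(1,-1),(1,1)],(.5507,-.0185,-3.)),
 ("top_h.npz",np.array([(248,406),(581,406),(254,188)])/5+[220,130]-.4,[(-1,1),(-1,-1),(1,1)],(.5481,-.0209,-2.4))):
    v=load(n); s=least_squares(lambda p:(proj(v,P(*p,ids))-px).ravel(),[.55,-.02,0]); print(n,s.x[:2],np.degrees(s.x[2]),s.fun.round(1),"rel",np.round(rel(s.x,case),4))
E
python3 m3.py
```

```text
scene_h.npz [ 0.5519 -0.0257] -2.8454484113350005 [ 0.2  0.  -0.1  0.  -0.1 -0.1] rel [ 0.0015 -0.0071  0.1546]
top_h.npz [ 0.5482 -0.0248] -2.9453987207338255 [ 0.  -0.5  0.3  0.2 -0.4  0.3] rel [ 0.0003 -0.0039 -0.5454]
```

Request:
carry_out:
  increments: "0 0.001 0.003 0 0 -0.1 -0.1; 0 0 0.002 0.005 0 0 0; 0 0 0.0005 0.01 0 0 0; 0 0 0 0.01 0 0 0; 0 0 0 0.01 0 0 0; 0 0 0 0.003 0 0 0; 0 0 0 0 0 0 0; 0 0 0 0 0 0 0"

```text
time_s: 23.28
tool_pos: [0.5477, -0.0164, 0.1458]
tool_rot: [179.9, -0.0, 177.4]
force: [-0.2, -0.5, -1.3]
grip_width: 0.0153
```

```bash
python3 plan.py .5478 -.0172 .135 177.4 2 0; python3 snap.py i top;python3 crop.py pics/top_i.png 220 130 380 250 pics/ti.png
```

```text
t 23.27 pos [ 0.5477 -0.0164  0.1458] rot [ 1.7992e+02 -5.0000e-02  1.7736e+02] F [-0.2 -0.5 -1.3] w 0.0153 | per row 0.0054 deg 0.05
0 -0.0001 -0.0004 0.0054 0.04 -0.02 -0.02; 0 -0.0001 -0.0004 0.0054 0.04 -0.02 -0.02
```

View pics/ti.png

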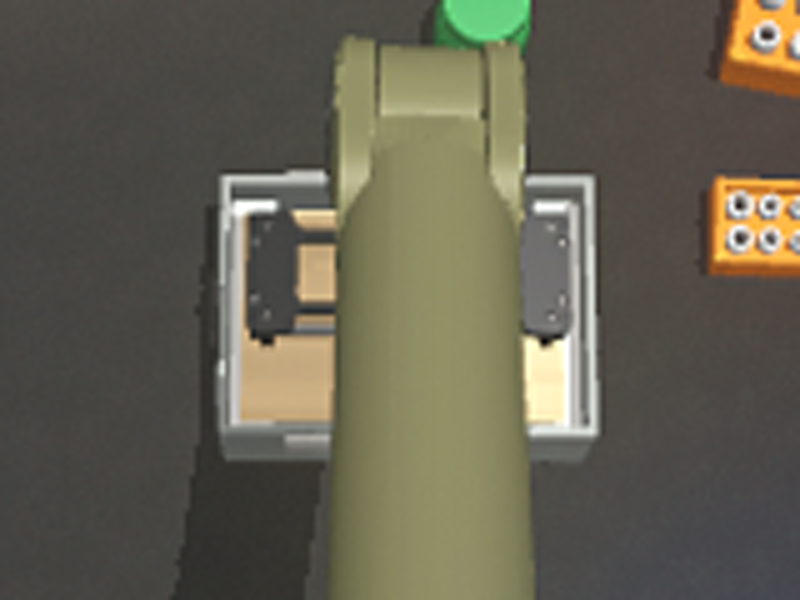

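The plate is inside the rim with clearance on every side. Lowering onto the ledges.

Request:
carry_out:
  increments: "0 0 0 0.005 0 0 0; 0 0 0 0.004 0 0 0; 0 0 0 0.002 0 0 0; 0 0 0 0 0 0 0"

```text
time_s: 23.82
tool_pos: [0.548, -0.0164, 0.1346]
tool_rot: [179.9, 0.0, 177.4]
force: [0.9, 1.1, -2.8]
grip_width: 0.016
```

Request:
carry_out:
  increments: "0 0 0 0.0015 0 0 0; 0 0 0 0.001 0 0 0; 0 0 0 0 0 0 0"

```text
time_s: 24.2
tool_pos: [0.5482, -0.0164, 0.1328]
tool_rot: [179.9, 0.0, 177.4]
force: [-1.1, 0.1, -0.1]
grip_width: 0.016
```

Request:
carry_out:
  increments: "0 0 0 0.0005 0 0 0; 0 0 0 0 0 0 0"

```text
time_s: 24.45
tool_pos: [0.5483, -0.0163, 0.1326]
tool_rot: [179.9, 0.0, 177.4]
force: [-0.4, 0.9, -1.1]
grip_width: 0.0159
```

Request:
carry_out:
  increments: "0.5 0 0 0 0 0 0; 0.6 0 0 0 0 0 0; 0.6 0 0 0 0 0 0; 0.6 0 0 0 0 0 0; 0.6 0 0 -0.02 0 0 0; 0.6 0 0 -0.03 0 0 0; 0.6 0 0 -0.04 0 0 0; 0.6 0 0 -0.02 0 0 0; 0.6 0 0 0 0 0 0"

```text
time_s: 25.58
tool_pos: [0.5485, -0.0167, 0.2453]
tool_rot: [179.9, 0.1, 177.4]
force: [-0.6, -0.6, -0.4]
grip_width: 0.0521
```

```bash
python3 plan.py .6103 -.2637 .2 85.8 15 1; python3 snap.py j scene;python3 crop.py pics/scene_j.png 200 140 360 260 pics/sj.png
```

```text
t 25.57 pos [ 0.5485 -0.0167  0.2453] rot [1.7991e+02 9.0000e-02 1.7735e+02] F [-0.6 -0.6 -0.4] w 0.0521 | per row 0.0172 deg 6.1
1 -0.0049 -0.0163 0.003 0.01 0 6.1; 1 -0.0066 -0.0157 0.003 0.01 0 6.1; 1 -0.0082 -0.0149 0.003 0.01 0 6.1; 1 -0.0097 -0.0139 0.003 0.01 0 6.1; 1 -0.0112 -0.0128 0.003 0.01 0 6.1; 1 -0.0125 -0.0115 0.003 0.01 0 6.1; 1 -0.0136 -0.0101 0.003 0.01 0 6.1; 1 -0.0146 -0.0086 0.003 0.01 0 6.1; 1 -0.0155 -0.007 0.003 0.01 0 6.1; 1 -0.0161 -0.0054 0.003 0.01 0 6.1; 1 -0.0166 -0.0036 0.003 0.01 0 6.1; 1 -0.0169 -0.0018 0.003 0.01 0 6.1; 1 -0.017 0 0.003 0.01 0 6.1; 1 -0.0169 0.0018 0.003 0.01 0 6.1; 1 -0.0166 0.0036 0.003 0.01 0 6.1
```

View pics/sj.png

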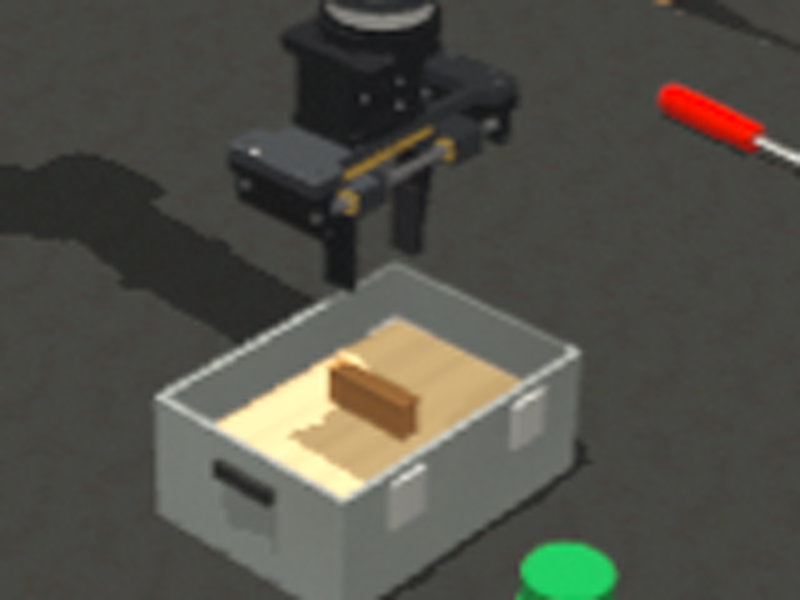

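The divider is seated level with its bar up. Next is the small tub.

Request:
carry_out:
  increments: "1 -0.003 -0.008 0.002 0 0 5; 1 -0.007 -0.016 0.003 0 0 6; 1 -0.008 -0.015 0.003 0 0 6; 1 -0.01 -0.014 0.003 0 0 6; 1 -0.011 -0.013 0.003 0 0 6; 1 -0.0125 -0.0115 0.003 0 0 6; 1 -0.0135 -0.01 0.003 0 0 6; 1 -0.0145 -0.0085 0.003 0 0 6; 1 -0.0155 -0.007 0.003 0 0 6; 1 -0.016 -0.0055 0.003 0 0 6; 1 -0.0165 -0.0035 0.003 0 0 6; 1 -0.017 -0.002 0.003 0 0 6; 1 -0.017 0 0.003 0 0 6; 1 -0.017 0.002 0.003 0 0 6; 1 -0.01 0.002 0.002 0 0 5; 1 0 0 0 0 0 0; 1 0 0 0 0 0 0"

```text
time_s: 27.75
tool_pos: [0.5962, -0.2525, 0.1681]
tool_rot: [-177.5, -0.0, 86.5]
force: [0.3, 0.7, -0.0]
grip_width: 0.0869
```

```bash
python3 plan.py .6103 -.2637 .14 85.8 3 1
```

```text
t 27.75 pos [ 0.5962 -0.2525  0.1681] rot [-1.7751e+02 -5.0000e-02  8.6530e+01] F [ 0.3  0.7 -0. ] w 0.0869 | per row 0.0111 deg 0.87
1 -0.0034 0.0053 0.0091 -0.83 -0.01 0.24; 1 -0.0034 0.0052 0.0092 -0.83 -0.01 0.24; 1 -0.0034 0.0051 0.0093 -0.83 -0.01 0.24
```

Request:
carry_out:
  increments: "1 -0.0035 0.005 0.009 -0.8 0 0.2; 1 -0.0035 0.005 0.008 -0.8 0 0.2; 1 -0.002 0.004 0.005 -0.7 0 0.2; 1 0 0 0 0 0 0; 1 0 0 0 0 0 0"

```text
time_s: 28.38
tool_pos: [0.6097, -0.2614, 0.1434]
tool_rot: [-179.9, -0.1, 86.1]
force: [0.0, -0.1, 0.6]
grip_width: 0.0864
```

```bash
python3 plan.py .6103 -.2637 .14 85.8 3 1; python3 snap.py k scene top; python3 crop.py pics/scene_k.png 180 220 340 340 pics/sk.png;python3 crop.py pics/top_k.png 320 90 480 210 pics/tk.png
python3 - <<'E'
from fit import *
v=load("top0.npz")
for p in((366.5,146),(393,150)): print(ray(v,*p,0.0),ray(v,*p,0.045))
E
```

```text
t 28.38 pos [ 0.6097 -0.2614  0.1434] rot [-1.7993e+02 -1.1000e-01  8.6090e+01] F [ 0.  -0.1  0.6] w 0.0864 | per row 0.0014 deg 0.1
1 -0.0008 0.0002 0.0011 -0.02 -0.04 0.1; 1 -0.0008 0.0003 0.0011 -0.02 -0.04 0.1; 1 -0.0008 0.0003 0.0011 -0.02 -0.04 0.1
[ 0.7179 -0.2537  0.    ] [ 0.7024 -0.2448  0.045 ]
[ 0.7    -0.3422  0.    ] [ 0.685  -0.3307  0.045 ]
```

View pics/sk.png

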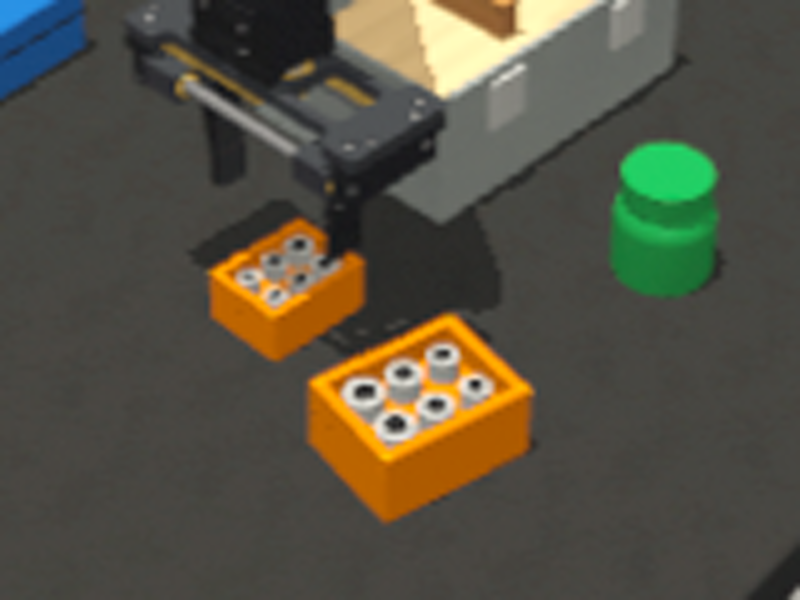

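View pics/tk.png

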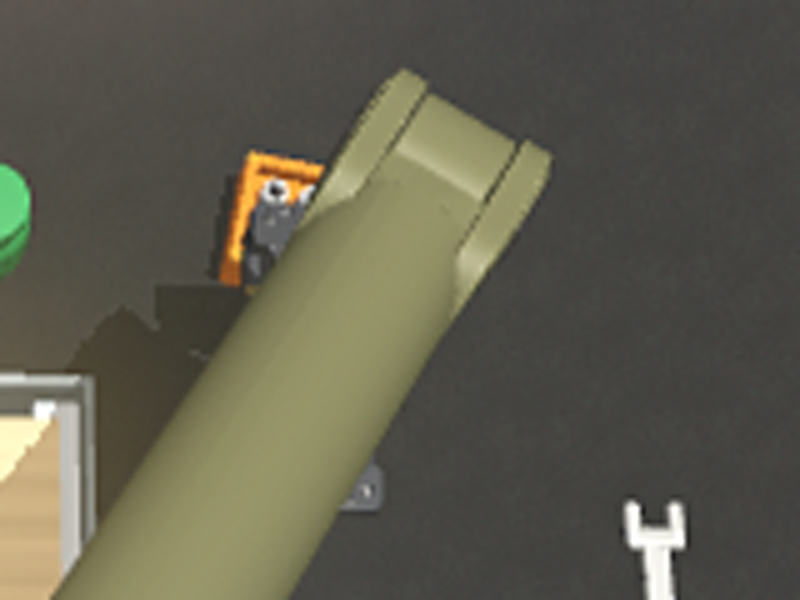

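Only the big tub's near edge, at x of about 0.69, lies under the gripper body, and it is low. The fingers straddle the small tub. Lowering.

Request:
carry_out:
  increments: "1 -0.002 0.0005 0.012 0 -0.1 0.2; 1 -0.001 0.0005 0.015 0 0 0.1; 1 0 0 0.015 0 0 0; 1 0 0 0.01 0 0 0; 1 0 0 0.004 0 0 0; 1 0 0 0 0 0 0"

```text
time_s: 29.22
tool_pos: [0.61, -0.2641, 0.0824]
tool_rot: [-179.8, -0.0, 85.8]
force: [-0.6, 0.3, -0.1]
grip_width: 0.087
```

```bash
python3 plan.py .6103 -.2637 .085 85.8 1 1
```

```text
t 29.23 pos [ 0.61   -0.2641  0.0824] rot [-1.7984e+02 -3.0000e-02  8.5780e+01] F [-0.6  0.3 -0.1] w 0.087 | per row 0.0027 deg 0.17
1 0.0004 0.0003 -0.0026 -0.16 -0.03 -0.02
```

Request:
carry_out:
  increments: "0 0 0 0 0 0 0; 0 0 0 0 0 0 0; 0 0 0 0 0 0 0; 0 0 0 0 0 0 0; 0 0 0 0 0 0 0; 0 0 0 0 0 0 0"
  force: 30

```text
time_s: 29.98
tool_pos: [0.611, -0.2644, 0.084]
tool_rot: [180.0, 0.0, 85.8]
force: [0.9, -0.1, -0.7]
grip_width: 0.0558
```

Request:
carry_out:
  increments: "0 0 0 -0.01 0 0 0; 0 0 0 -0.02 0 0 0; 0 0 0 -0.03 0 0 0; 0 0 0 -0.035 0 0 0; 0 0 0 -0.035 0 0 0; 0 0 0 -0.015 0 0 0; 0 0 0 0 0 0 0"

```text
time_s: 30.85
tool_pos: [0.6096, -0.2644, 0.2371]
tool_rot: [-179.9, -0.0, 85.7]
force: [-0.8, 0.0, -4.0]
grip_width: 0.0557
```

```bash
cat > m4.py <<'E'
# seated divider: bar centre from both views, relative to case
from fit import *
bar=lambda h,s,v:(h>5)&(h<22)&(s>120)&(v>50)&(v<190)
v=load("scene_k.npz"); b=(258,203,290,232)
v=load("scene_j.npz"); m=hsvmask(v,b,bar); print(m.sum()); cv2.imwrite("pics/bar.png",cv2.resize(m[b[1]:b[3],b[0]:b[2]]*255,None,fx=8,fy=8))
print(fit([v],[(m,b)],np.array([.07,.016,.03]),.058,[.548,-.017,-.045]))
E
python3 m4.py; python3 snap.py l scene; python3 crop.py pics/scene_l.png 180 180 340 300 pics/sl.png; python3 plan.py .545 -.08 .23 87.4 7 0
```

```text
178.0
(array([ 0.5493, -0.0146, -0.1397]), np.float64(0.12331348657608032))
t 30.9 pos [ 0.6093 -0.2643  0.2363] rot [-1.7986e+02 -5.0000e-02  8.5720e+01] F [-0.6  0.3 -2.8] w 0.0559 | per row 0.0279 deg 0.24
0 0.0256 -0.0111 0.0009 -0.02 -0.01 -0.24; 0 0.0256 -0.011 0.0009 -0.02 -0.01 -0.24; 0 0.0257 -0.0109 0.0009 -0.02 -0.01 -0.24; 0 0.0257 -0.0108 0.0009 -0.02 -0.01 -0.24; 0 0.0258 -0.0107 0.0009 -0.02 -0.01 -0.24; 0 0.0258 -0.0106 0.0009 -0.02 -0.01 -0.24; 0 0.0258 -0.0105 0.0009 -0.02 -0.01 -0.24[ WARN:0@0.801] global loadsave.cpp:1063 imwrite_ Unsupported depth image for selected encoder is fallbacked to CV_8U.
```

View pics/sl.png

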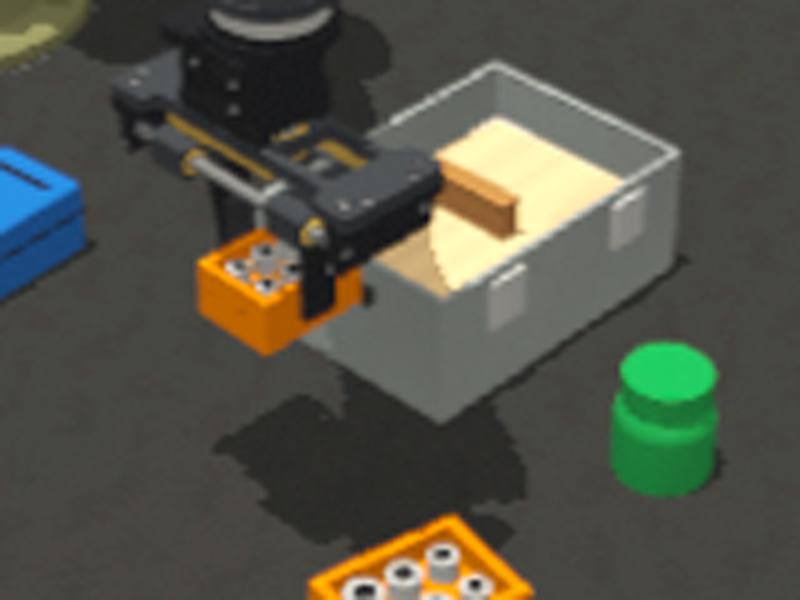

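Request:
carry_out:
  increments: "0 0.013 -0.005 0 0 0 -0.2; 0 0.025 -0.011 0 0 0 -0.2; 0 0.026 -0.011 0 0 0 -0.2; 0 0.026 -0.011 0 0 0 -0.2; 0 0.026 -0.011 0 0 0 -0.2; 0 0.026 -0.011 0 0 0 -0.2; 0 0.02 -0.007 0 0 0 -0.2; 0 0.01 -0.003 0 0 0 -0.2; 0 0 0 0 0 0 0; 0 0 0 0 0 0 0"

```text
time_s: 32.15
tool_pos: [0.5392, -0.0741, 0.2233]
tool_rot: [-178.4, -0.3, 87.7]
force: [0.4, 0.2, -4.1]
grip_width: 0.056
```

```bash
python3 plan.py .5465 -.075 .19 87.4 3 0
```

```text
t 32.15 pos [ 0.5392 -0.0741  0.2233] rot [-178.42   -0.26   87.71] F [ 0.4  0.2 -4.1] w 0.056 | per row 0.0114 deg 0.54
0 -0.0002 0.0027 0.011 -0.53 -0.08 0.1; 0 -0.0002 0.0026 0.0111 -0.53 -0.08 0.1; 0 -0.0002 0.0025 0.0111 -0.53 -0.08 0.1
```

Request:
carry_out:
  increments: "0 0 0.003 0.01 -0.5 -0.1 0.1; 0 0 0.003 0.01 -0.5 -0.1 0.1; 0 0 0.002 0.008 -0.5 -0.1 0.1; 0 0 0 0.002 0 0 0; 0 0 0 0 0 0 0; 0 0 0 0 0 0 0"

```text
time_s: 32.9
tool_pos: [0.5471, -0.0772, 0.1903]
tool_rot: [-180.0, 0.2, 87.1]
force: [-0.1, -0.0, -2.4]
grip_width: 0.0559
```

```bash
python3 plan.py .5465 -.075 .15 87.4 3 0; python3 snap.py n scene top; python3 crop.py pics/scene_n.png 200 140 360 260 pics/sn.png;python3 crop.py pics/top_n.png 220 130 380 250 pics/tn.png
```

```text
t 32.9 pos [ 0.5471 -0.0772  0.1903] rot [-179.97    0.18   87.14] F [-0.1 -0.  -2.4] w 0.0559 | per row 0.0135 deg 0.11
0 0.0008 -0.0002 0.0134 -0.01 0.06 -0.09; 0 0.0008 -0.0002 0.0134 -0.01 0.06 -0.09; 0 0.0007 -0.0002 0.0134 -0.01 0.06 -0.09
```

View pics/sn.png

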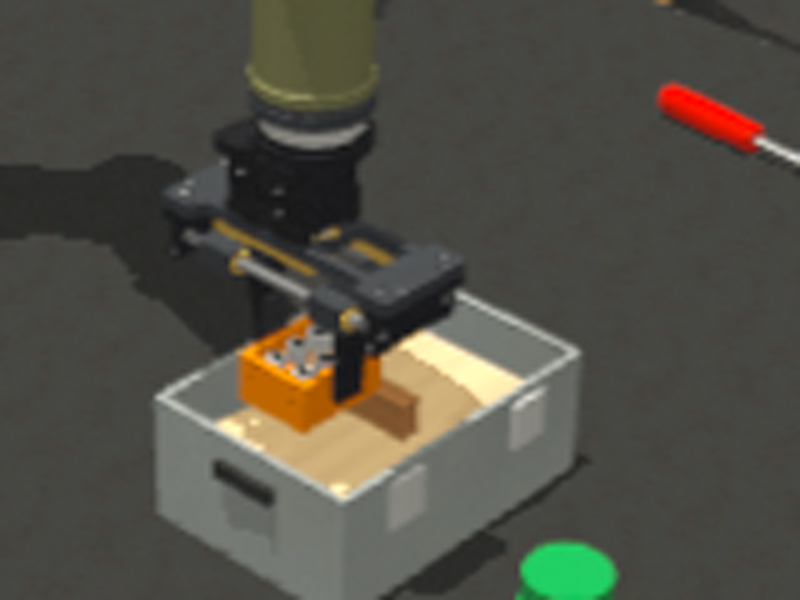

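View pics/tn.png

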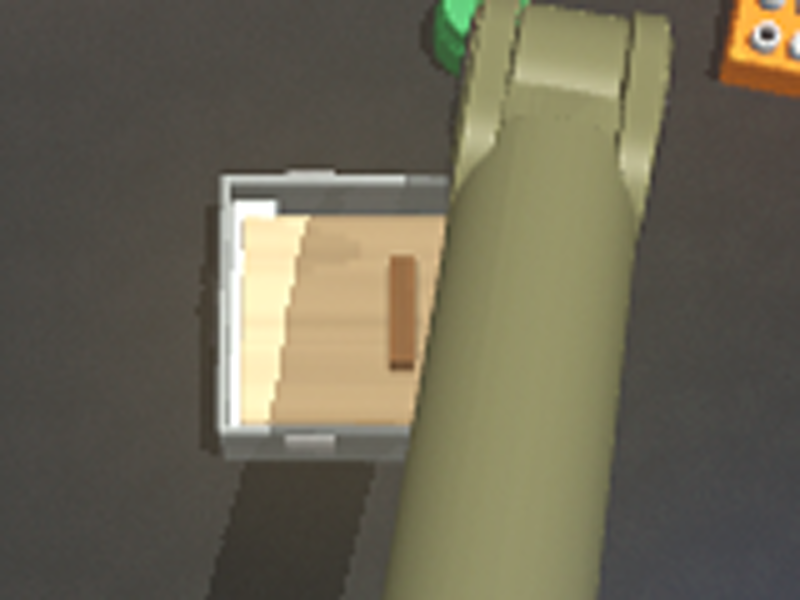

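Request:
carry_out:
  increments: "0 0.002 0 0.012 0 0.1 -0.2; 0 0 0 0.014 0 0 -0.1; 0 0 0 0.01 0 0 0; 0 0 0 0.005 0 0 0; 0 0 0 0.001 0 0 0; 0 0 0 0 0 0 0"

```text
time_s: 33.75
tool_pos: [0.5469, -0.0749, 0.1449]
tool_rot: [-179.9, 0.1, 87.5]
force: [-0.2, 0.2, -3.8]
grip_width: 0.0559
```

```bash
python3 plan.py .5465 -.075 .142 87.4 1 0
```

```text
t 33.75 pos [ 0.5469 -0.0749  0.1449] rot [-1.7992e+02  8.0000e-02  8.7500e+01] F [-0.2  0.2 -3.8] w 0.0559 | per row 0.0029 deg 0.15
0 -0.0001 -0.0004 0.0029 -0.08 0.08 0.1
```

Request:
carry_out:
  increments: "0 0 0 0.0015 0 0 0; 0 0 0 0.001 0 0 0; 0 0 0 0 0 0 0"

```text
time_s: 34.12
tool_pos: [0.5476, -0.075, 0.1431]
tool_rot: [180.0, 0.1, 87.5]
force: [0.6, -0.3, -4.2]
grip_width: 0.0558
```

Request:
carry_out:
  increments: "0 0 0 0.0007 0 0 0; 0 0 0 0.0003 0 0 0; 0 0 0 0 0 0 0"

```text
time_s: 34.5
tool_pos: [0.5477, -0.075, 0.1422]
tool_rot: [180.0, 0.1, 87.5]
force: [-0.5, -0.6, -3.5]
grip_width: 0.0557
```

Request:
carry_out:
  increments: "0 0 0 0.001 0 0 0; 0 0 0 0.0003 0 0 0; 0 0 0 0 0 0 0"

```text
time_s: 34.88
tool_pos: [0.5478, -0.075, 0.142]
tool_rot: [180.0, 0.0, 87.5]
force: [-1.1, 0.0, -2.0]
grip_width: 0.0558
```

Contact, with the load transferring. Releasing gently and retreating.

Request:
carry_out:
  increments: "0 0 0 0.0005 0 0 0; 0.8 0 0 0 0 0 0; 0.9 0 0 0 0 0 0; 0.9 0 0 0 0 0 0; 0.9 0 0 0 0 0 0; 0.9 0 0 -0.015 0 0 0; 0.9 0 0 -0.03 0 0 0; 0.9 0 0 -0.04 0 0 0; 0.9 0 0 -0.04 0 0 0; 0.9 0 0 -0.02 0 0 0; 0.9 0 0 0 0 0 0"

```text
time_s: 36.25
tool_pos: [0.5489, -0.076, 0.2967]
tool_rot: [179.5, 0.0, 87.4]
force: [0.9, -0.6, -0.3]
grip_width: 0.0779
```

Request:
carry_out:
  increments: "0.9 -0.015 0.02 0 0 0 0; 0.9 -0.03 0.03 0 0 0 0; 0.9 -0.04 0.03 0 0 0 0; 0.9 -0.04 0.03 0 0 0 0; 0.9 -0.04 0.01 0 0 0 0; 0.9 -0.03 0 0 0 0 0; 0.9 -0.015 0 0 0 0 0; 0.9 0 0 0 0 0 0"

```text
time_s: 37.25
tool_pos: [0.6617, -0.2935, 0.2885]
tool_rot: [-179.9, -0.2, 87.7]
force: [-0.5, 0.5, 0.6]
grip_width: 0.0785
```

```bash
python3 plan.py .5465 -.075 .142 87.4 3 0|head -1; python3 snap.py o scene top; python3 crop.py pics/scene_o.png 200 140 360 260 pics/so.png;python3 crop.py pics/top_o.png 220 130 380 250 pics/to.png
```

```text
t 37.25 pos [ 0.6617 -0.2935  0.2885] rot [-179.88   -0.24   87.71] F [-0.5  0.5  0.6] w 0.0785 | per row 0.0957 deg 0.14
```

View pics/so.png

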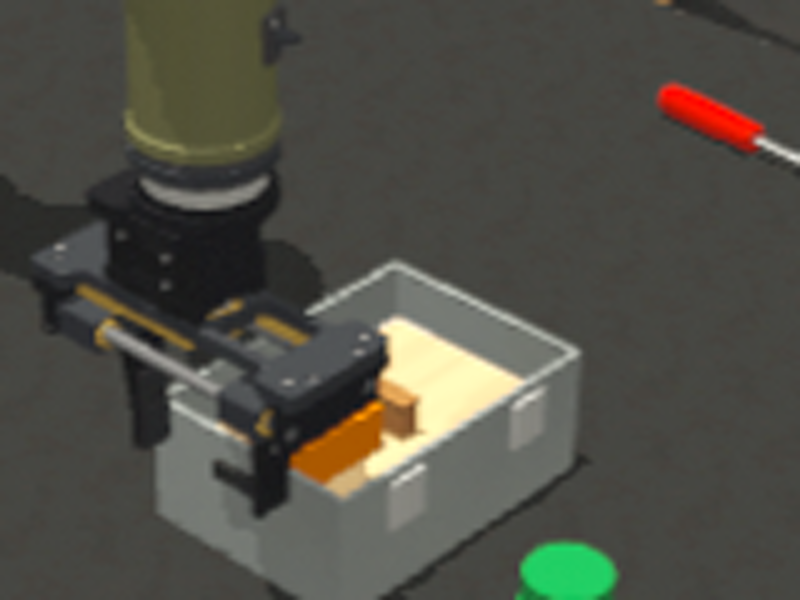

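View pics/to.png

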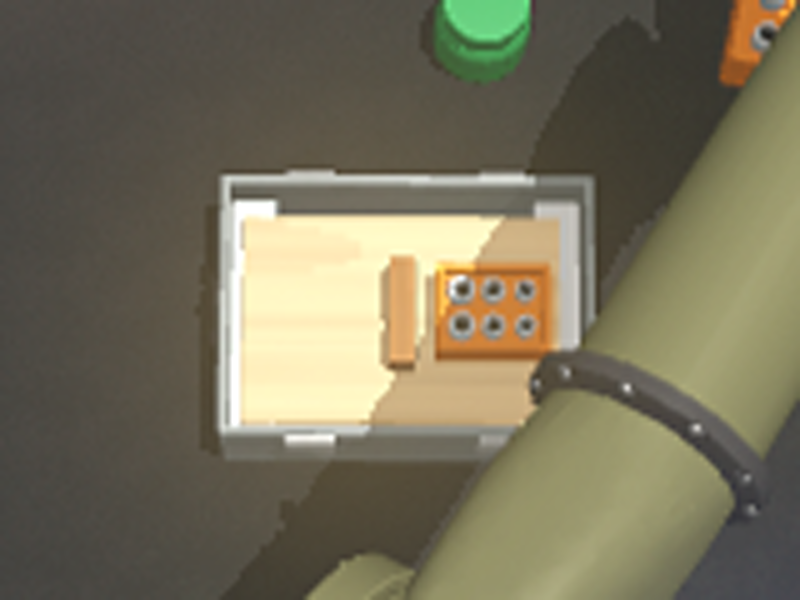

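View pics/top_o.png

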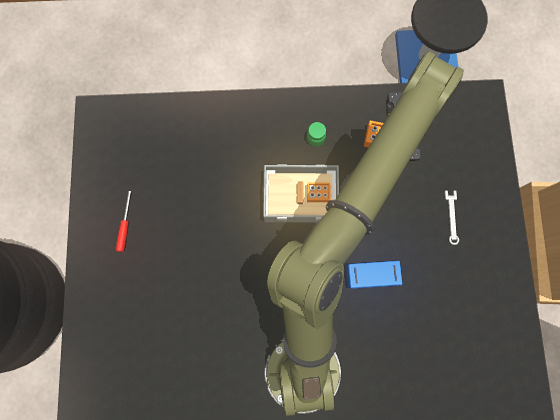

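The tub sits flat and upright on the divider, between the bar (right edge at 415 in the zoom) and the end wall (about 585). The divider's edges lie on both ledges. The jar, wrench and screwdriver are unmoved, and the arm is clear. Handing in.

```bash
python3 -c "
from cell import *
print(get_obs()['time_s'],sign_off())"
```

```text
the job is handed in; nothing more can be done
37.35 None
```

I packed the case in the order asked and handed it in at 37.4 s, well under the 69 s limit. I lowered each item until the wrist force showed contact, let go, and backed away before taking the next.

- **Blue box:** the smaller one lies flat on the case floor, between the two ledges.
- **Divider:** it is seated level on both ledges with its grip bar up, about 3 mm off the case's centre towards +y. That is inside its 10 mm play.
- **Orange tub:** the smaller one stands upright and flat on the divider, on the −y side. It clears the bar, the end wall and the plate's edge.

**Last checks:** the final pictures show the wrench, screwdriver and green jar where they started, and the gripper empty and clear of everything. The wrist force read no more than about 6 N whenever I checked it.

**Disagreements:**
- The two cameras differed by 2 to 6 mm on positions. I averaged them, then moved the divider about 5 mm towards +y just before lowering it.
- One camera fit put the bar at −8° of yaw. I took this as noise, because the other pictures showed the bar square in the case.

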